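# Mount the index plate on the inclined indexing stand

## Robot

A 6-joint arm with a two-finger parallel gripper is mounted at the origin on a cart in front of the work surface, level with it; the furniture and walls round the work are solid. World frame = base frame: x ahead of the robot, y to its left, z up, the work surface at z = 0. Lengths are in mm, angles in rad, forces in N, time in s.
With the tool pointing down it reaches from about 300 to 875 mm from the base axis. Payload 6.4 kg.
Tool frame: the origin (TCP) lies on the mounting face of the last link; the fingertips stand finger_overhang ahead of it and the grasp point (between the pads) lies 147 mm ahead of it (finger_overhang is the distance from the TCP to the fingertips, in mm); z points along the fingers, y is the direction in which the jaws open and shut (so a half turn about z gives the same grasp; the last joint's range is limited). The gripper opens to 88 mm and grips with 3 to 60 N. Pads are 18 mm wide; open, the fingers measure 123 mm over their backs; the gripper's body (75 mm by 187 mm) begins 45 mm behind the grasp point.
Start: joints at [1.03, 0.181, 1.607, -0, 1.354, -0.206], TCP at [188.923, 543.094, 404.714] pointing down, gripper open.
Joint ranges: [-2.99, 2.99], [-0.89, 2.07], [0.3, 2.58], [-1.14, 4.28], [0, 2.63], [-3.12, 3.12]. Speed limits (rad/s): [2.57, 2.57, 3.01, 3.14, 3.14, 3.14].

## Interface

Orientations are given as a 3x3 rotation matrix whose columns are the frame's x, y, z axes.
In Python, from bench import * gives the robot as it stands. The module is installed in compiled form; this text tells all that it offers.
- The arm moves only by the shell command python3 -m handwheel 'ROWS' [FORCE]. ROWS is JSON, a list of rows, each an object with "delta_pos": the shift along the tool's x, y, z in m, a list of three; "delta_rot": the turn, a rotation vector about the tool's x, y, z in degrees, a list of three; "gripper": the closure, from 0 (fully open) to 1 (shut). A call has 1 to 8 rows; each row is the pose to reach, as a shift and turn from the pose commanded when the call began, along the tool's axes at that moment; what a row does not reach only later rows make up. A row lasts 1/12 s, in which the tool goes at most 41.7 mm and 7.16 degrees, less where a joint would pass 70% of its speed; a pose out of reach is approached as far as the arm can. A call with a gripper value outside its range is refused whole. The fingers move at their own pace and stop on an object; FORCE is the grip in N (left out, the last holds). Time passes only in rows, so rows that repeat a pose let the fingers close. It gives the time, the measured TCP pose, the force and the opening at its end, in the units of the state.
- get_obs(): the state, without advancing time (a new reading comes with each control period).
- camera(name): name is "side" or "top"; returns a dict with "frame" (480x640x3 uint8, red, green, blue), "fov_y" (degrees; the focal length in pixels is half the picture's height over the tangent of half this angle, whatever the lens; pixels are square), "cx", "cy" (the principal point, pixels), "D" ([k1, k2, p1, p2, k3] as OpenCV has them; the pictures are not rectified), "R" (3x3) and "t" (3): a world point X has camera coordinates R X + t. Camera axes: x right, y down, z forward; pixel columns grow to the right and rows downward; lengths in mm; the calibration is good to about 2 mm. A picture is of the moment at which its call begins. There is no depth.
- hand_in(): hands the job in, once; it reports no verdict.
The state is a dict: "time_s": time; "qpos": joint angles; "dq": joint speeds; "tau": joint torques, N m; "tool_pos": TCP position; "tcp_rot": TCP orientation; "ft_force": force on the tool from outside, world axes, zero at the start; "torque": the same for the moment, N m; "grip_width": opening from 0.0 (shut) to 1.0 (fully open).
Only numpy, scipy, OpenCV 4.12 (cv2) and the standard library are available. Lean on these libraries where they do the work, as an engineer would, in place of code of your own. Each camera call takes 0.05 s, during which the arm holds its last target.

## Task

Swing the keeper of the inclined indexing stand clear, then fit the round index plate fully home on the stand, over its shaft and its anti-rotation pin. Finally swing the keeper back over the plate as far as it goes and let go; leave the square plate and the medallion where they lie.

Things in the scene. Friction and masses are not known exactly. Their poses are not given: they have to be found in the camera images.
- stand: Grey base of the indexing stand, fixed to the table, 180 mm deep (x) and 150 mm wide (y), carrying a sloping steel face. Origin: on the table, straight below the shaft's foot; x points away from the robot, y to its left. Nothing of the stand but shaft, pin and keeper rises over the sloping face.
- spindle: Sloping steel face of the stand, 30 degrees from horizontal, facing the robot; 130 mm wide, reaching 68 mm down and 92 mm up the slope from the shaft. Origin: centre of the shaft's foot on the face, 90 mm above the table. z: along the shaft, away from the face (30 degrees from vertical, leaning to the robot); x: up the slope; y: across, to the left seen from the robot.
- shaft_tip (a point): Centre of the shaft's end, 47 mm from the face. The shaft is round and 16 mm thick, its last 6 mm tapered to 10 mm.
- pin_foot (a point): Foot of the anti-rotation pin on the face, 30 mm from the shaft towards the robot (down the slope, spindle x = -30 mm). The pin is parallel to the shaft, 8 mm thick, 18 mm long, its last 4 mm tapered to 4 mm.
- keeper (a joint): Keeper angle, rad: 0 (stop) nose pointing down the slope at the shaft, over the rim of a seated plate, knob left of the pivot (spindle +y). It grows clockwise seen from above, the knob going up the slope, to a stop at 1.5 (nose to the left); from 0.9 on the nose is clear of the plate's place. Stays where left; takes about 1 N at the knob.
- keeper_hinge (a point): Point on the keeper's pivot axis (parallel to the shaft, 72 mm up the slope from it), 40 mm above the face. The keeper is a flat dark steel bell crank lying 14 to 22 mm above the face (25 at the pivot): a nose 45 mm long, 16 mm wide, and square to it a handle arm with the knob 65 mm from the pivot.
- keeper_knob (a point): Point on the axis of the keeper's black knob, an upright round post parallel to the shaft, 16 mm thick, which rises from 22 to 56 mm above the face; this point is 40 mm above the face (16 mm below the knob's top).
- index_plate: Round spoked index plate, bare aluminium, about 0.3 kg, lying hub up: 100 mm across, 10 mm thick. A lug 16 mm wide stands out of the rim at its -x side to 62 mm from the centre; the 11 mm pin hole is on that side too. Origin: centre of the underside, z out of the hub. Seated, its frame coincides with spindle's (lug down the slope).
- hub_top (a point): Centre of the top of the round plate's hub, 42 mm above the plate's underside. The hub is square, 34 x 34 mm, 10 to 42 mm above the underside, its flat sides parallel to the plate's x and y axes. A 19 mm bore goes through hub and plate.
- plate_pin_hole (a point): Centre of the pin hole at the plate's underside, 30 mm from the plate's centre towards the lug (plate x = -30 mm).
- square_plate: A square aluminium plate, 88 x 88 x 10 mm, with the same 34 mm square hub up to 42 mm and the same bore, but no pin hole and no lug: not to be used. Origin: centre of its underside.
- medallion_2b: A loose round bronze medallion, 50 mm wide, 10 mm thick, lying flat; a bystander. Origin: centre of its underside.

How it is judged (in metres and radians):
On the way, in this order (a step that is already met when the one before it is completed fails the run):
1. the keeper is swung clear of the plate's place (value of joint keeper above 0.8 rad), for 0.2 s.
2. the round index plate is fully home over shaft and pin, with the keeper still clear (value of joint keeper above 0.7 rad and distance between index_plate and spindle below 0.004 m and distance between plate_pin_hole and pin_foot below 0.005 m and angle between the z axis of index_plate and the z axis of spindle, either way round below 0.06 rad), for 0.2 s.
3. the keeper is swung back over the plate (value of joint keeper below 0.2 rad), for 0.2 s.
At the end, for the whole second after the job is handed in: The round plate is home on the face (underside centre within 4 mm of the shaft foot, hole within 5 mm of the pin foot, square within 0.06 rad) and at rest; the keeper is below 0.2 rad; the square plate and the medallion are within 30 mm of their starts (value of joint keeper below 0.2 rad and distance between index_plate and spindle below 0.004 m and distance between plate_pin_hole and pin_foot below 0.005 m and angle between the z axis of index_plate and the z axis of spindle, either way round below 0.06 rad and linear speed of index_plate below 0.01 m/s and distance of each of square_plate, medallion_2b from where it was at the start of the episode below 0.03 m); the robot touches nothing.
It fails at once if the square plate is shifted by more than 30 mm or the medallion by more than 30 mm (distance of any of square_plate, medallion_2b from where it was at the start of the episode above 0.03 m).
It also fails if it takes over 67 s, if anything falls off the work surface, if the arm or the gripper's body presses on something with over 40 N, if the wrist force passes 120 N, or if a joint passes its speed limit or range.

## Working session

There is one attempt and no reset: what is moved stays moved. The work goes in short steps, Python scripts to look and compute and a shell command to move; the robot and the scene stay as the last step left them, time stands still between calls to the robot, and variables do not carry over. Pictures are saved under pics/ and viewed, and the job is handed in when it is done.

```bash
mkdir -p pics
python3 - <<'E'
from bench import *
import cv2
o=get_obs()
for k,v in o.items(): print(k,v)
for n in("side","top"):
    c=camera(n); cv2.imwrite(f"pics/{n}0.png",c["frame"][:,:,::-1])
    print(n,{k:v for k,v in c.items() if k!="frame"})
E
```

```text
time_s 0.0
qpos [ 1.02974764e+00  1.81526212e-01  1.60795557e+00 -7.51374148e-06
  1.35376793e+00 -2.06302138e-01]
dq [-0.00120809  0.00035093  0.00082286 -0.00052521 -0.00159467  0.00020901]
tau [ 1.40339154e-06 -4.33871591e+01 -3.41859090e+01  7.01643736e-02
  3.82780388e-02 -5.91117487e-05]
tool_pos [188.76719475 542.88394615 403.84357336]
tcp_rot [[-9.44494000e-01  3.28527574e-01 -8.47154103e-04]
 [ 3.28528498e-01  9.44492984e-01 -1.42415856e-03]
 [ 3.32255750e-04 -1.62342348e-03 -9.99998627e-01]]
ft_force [-0.43608094  0.2360184  -0.34590149]
torque [ 0.01549798 -0.01616401 -0.00701661]
grip_width 1.0030619110188
side {'fov_y': 45.37882835263954, 'cx': 321.27857466226635, 'cy': 234.21446351718308, 'D': array([0.04702073, 0.        , 0.        , 0.        , 0.        ]), 'R': array([[ 0.96130013, -0.27546115, -0.00481834],
       [-0.12168846, -0.4088459 , -0.90445395],
       [ 0.24717197,  0.87003804, -0.42654406]]), 't': array([-503.86083739,  150.44971976, 1179.89371256])}
top {'fov_y': 50.09221347612708, 'cx': 315.8895604936362, 'cy': 237.40744464663558, 'D': array([-0.07954237,  0.        ,  0.        ,  0.        ,  0.        ]), 'R': array([[ 0.00402429, -0.99954043, -0.03004539],
       [-0.98290172,  0.00157733, -0.18412421],
       [ 0.18408698,  0.03027264, -0.98244366]]), 't': array([ -5.48652595, 512.55576099, 990.02414901])}
```

View pics/side0.png

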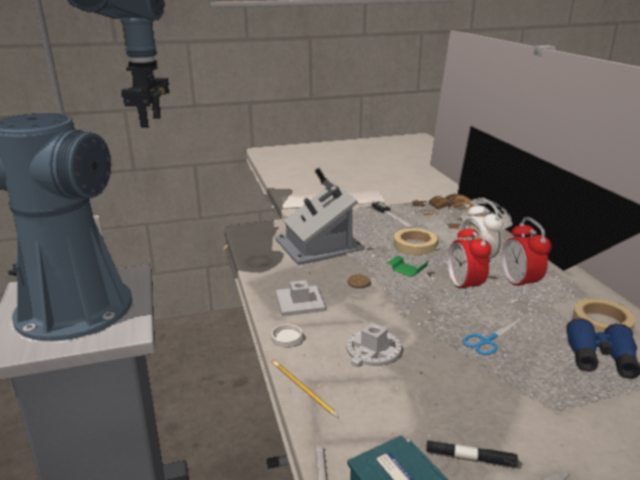

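View pics/top0.png

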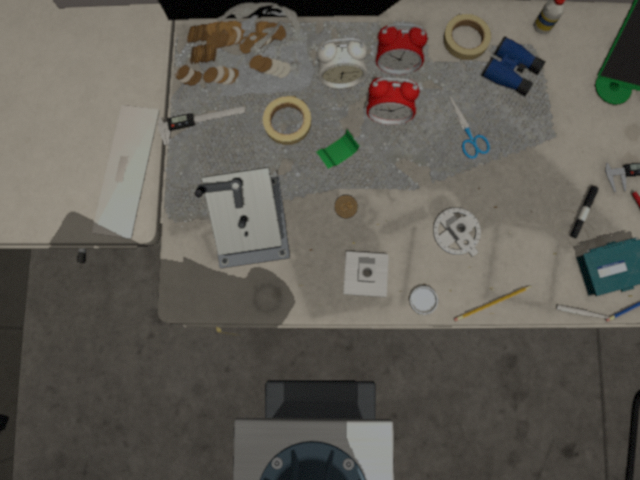

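The side view shows the stand at about (320,225), the square plate at (300,297), the round plate at (375,345) and the medallion at (358,281). In the top view they are at (245,215), (367,273), (457,231) and (346,206). I'll zoom in on these.

Run:
```python
import cv2,numpy as np
t=cv2.imread("pics/top0.png"); s=cv2.imread("pics/side0.png")
def z(im,x,y,w,h,k): return cv2.resize(im[y:y+h,x:x+w],None,fx=k,fy=k,interpolation=cv2.INTER_CUBIC)
cv2.imwrite("pics/ts.png",z(t,185,160,120,115,5))
cv2.imwrite("pics/tp.png",z(t,420,195,75,70,8))
cv2.imwrite("pics/ss.png",z(s,270,155,110,110,5))
cv2.imwrite("pics/sp.png",z(s,335,310,80,65,8))
```

```text
(no output)
```

View pics/ts.png

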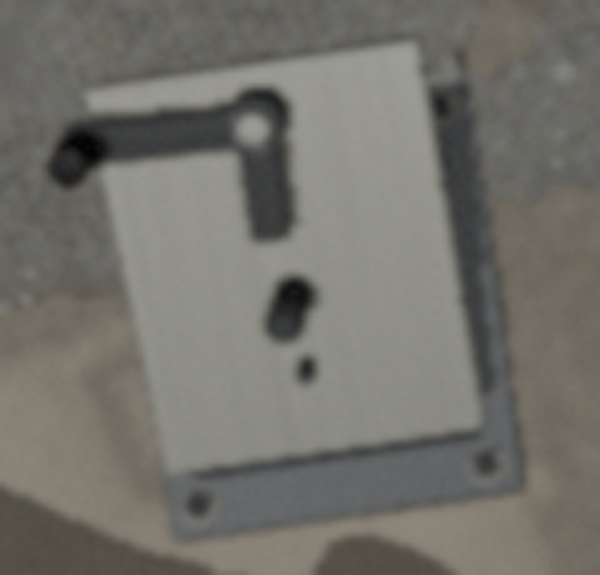

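View pics/tp.png

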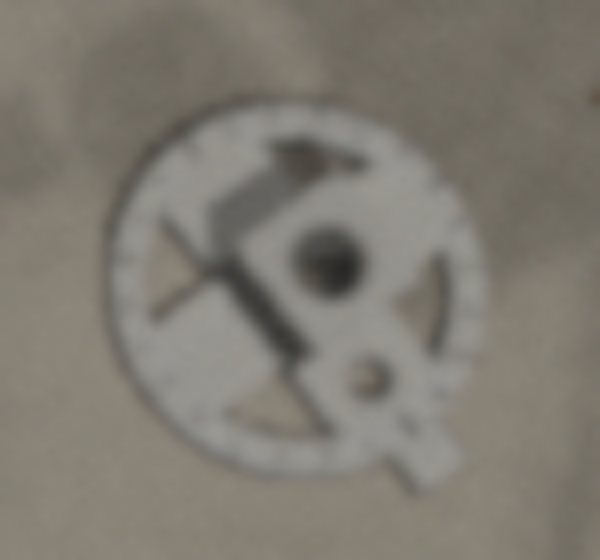

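View pics/ss.png

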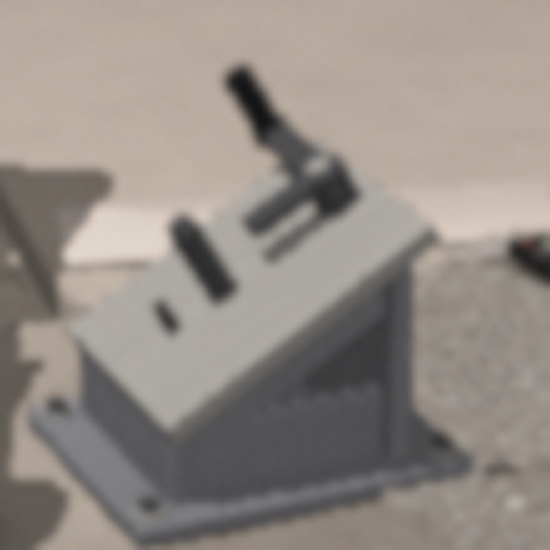

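View pics/sp.png

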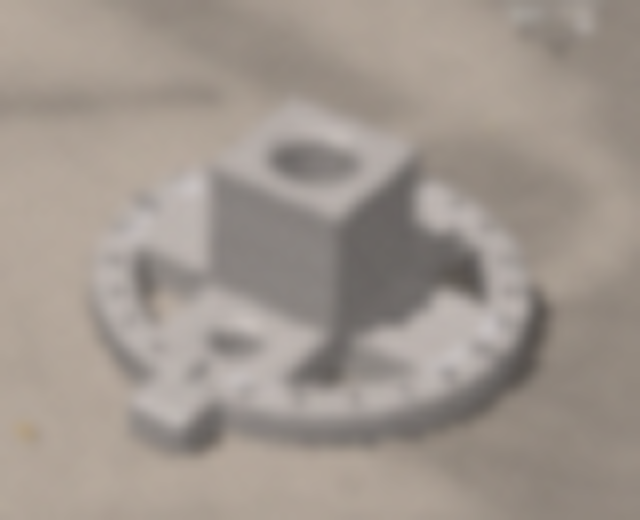

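```bash
cat > h.py <<'E'
from bench import *
import numpy as np, cv2
def ray(c,uv):
    f=240/np.tan(np.radians(c["fov_y"]/2)); K=np.array([[f,0,c["cx"]],[0,f,c["cy"]],[0,0,1]])
    p=cv2.undistortPoints(np.array([[uv]],float),K,np.array(c["D"],float))[0,0]
    R=np.array(c["R"]);t=np.array(c["t"]); return -R.T@t, R.T@np.array([p[0],p[1],1.])
def onz(c,uv,z):
    C,d=ray(c,uv); return C+d*(z-C[2])/d[2]
def tri(cs,uvs):
    A=np.zeros((3,3));b=np.zeros(3);L=[]
    for c,uv in zip(cs,uvs):
        C,d=ray(c,uv);d=d/np.linalg.norm(d);P=np.eye(3)-np.outer(d,d);A+=P;b+=P@C;L.append((C,P))
    X=np.linalg.solve(A,b); return X,[float(np.linalg.norm(P@(X-C))) for C,P in L]
def proj(c,X):
    f=240/np.tan(np.radians(c["fov_y"]/2)); K=np.array([[f,0,c["cx"]],[0,f,c["cy"]],[0,0,1]])
    return cv2.projectPoints(np.array([X],float),cv2.Rodrigues(np.array(c["R"]))[0],np.array(c["t"]),K,np.array(c["D"],float))[0][0,0]
E
python3 - <<'E'
from h import *
np.set_printoptions(precision=1,suppress=True)
T=camera("top");S=camera("side")
ts=lambda x,y:(185+x/5-.4,160+y/5-.4); tp=lambda x,y:(420+x/8-.44,195+y/8-.44)
ss=lambda x,y:(270+x/5-.4,155+y/5-.4); sp=lambda x,y:(335+x/8-.44,310+y/8-.44)
print("corners top")
for n,p,z in(("ul",(88,92),136),("ur",(415,40),136),("lr",(482,430),56),("ll",(165,472),56)): print(n,onz(T,ts(*p),z))
print("corner side"); print("ur",onz(S,ss(438,235),136),"lr",onz(S,ss(178,432),56),"ll",onz(S,ss(70,325),56))
for n,a,b in(("shafttip",(283,328),(185,222)),("shaftfoot",(300,292),(225,297)),("knobtop",(68,168),(238,72)),("pintip",(305,376),(160,305))):
    print(n,*tri((T,S),(ts(*a),ss(*b))))
print("nose end z?",onz(T,ts(270,236),90+27*.5+18*.87))
print("pivot",onz(T,ts(252,128),90+36+25*.87))
for n,a,b,z in(("bore",(330,262),(313,158),42),("pinhole",(370,377),(235,342),10),("lugend",(437,465),(172,405),10)):
    print(n,*tri((T,S),(tp(*a),sp(*b))),onz(T,tp(*a),z),onz(S,sp(*b),z))
print("sq hub",onz(T,(367,272),42),"med",onz(T,(346,206),10))
E
```

```text
corners top
ul [611.7 210.  136. ]
ur [631.3  84.9 136. ]
lr [494.4  64.7  56. ]
ll [477.4 192.3  56. ]
corner side
ur [630.2  64.9 136. ] lr [501.8  56.3  56. ] ll [480.7 190.7  56. ]
shafttip [523.7 132.9 128.1] [2.6604358171005105, 2.6604358171002698]
shaftfoot [545.3 134.4  86.3] [0.8972165599158712, 0.8972165599157103]
knobtop [572.1 205.5 175.1] [1.2773721167423473, 1.2773721167423593]
pintip [511.6 131.2  87.5] [1.1773976465060823, 1.1773976465060925]
nose end z? [558.9 141.  119.2]
pivot [593.4 143.9 147.8]
bore [ 535.3 -300.1   40.7] [1.0267258705441753, 1.0267258705441362] [ 534.  -299.5   42. ] [ 535.7 -301.8   42. ]
pinhole [ 511.4 -317.6    7.8] [0.9831033270482815, 0.9831033270482935] [ 510.  -316.8   10. ] [ 511.4 -320.2   10. ]
lugend [ 489.4 -334.4    7.4] [2.2494475678432058, 2.2494475678431964] [ 486.7 -333.1   10. ] [ 490.6 -337.4   10. ]
sq hub [ 443.  -107.3   42. ] med [587.1 -67.2  10. ]
```

```bash
cat >> h.py <<'E'
from scipy.spatial.transform import Rotation as Ro
np.set_printoptions(precision=4,suppress=True)
yaw=np.radians(8.1); FOOT=np.array([544.5,135.5,90.])
c,s=np.cos(yaw),np.sin(yaw); a=np.radians(30)
SX=np.array([c*np.cos(a),s*np.cos(a),np.sin(a)]); SY=np.array([-s,c,0]); SZ=np.cross(SX,SY)
SR=np.c_[SX,SY,SZ]
def sp(x,y,z): return FOOT+SR@np.array([x,y,z])
def goto(grasp,R,show=True):
    """delta from measured pose to grasp point/orientation"""
    o=get_obs(); R0=np.array(o["tcp_rot"]); p=np.asarray(grasp)-147*R[:,2]
    d=R0.T@(p-np.array(o["tool_pos"]))/1000; r=Ro.from_matrix(R0.T@R).as_rotvec(degrees=True)
    print("dpos",d,"drot",r.round(2),"rows>=",max(np.linalg.norm(d)/.0417,np.linalg.norm(r)/7.16)); return d,r
def where():
    o=get_obs(); R0=np.array(o["tcp_rot"]); g=np.array(o["tool_pos"])+147*R0[:,2]
    print("t",o["time_s"],"grasp",g.round(1),"in spindle",(SR.T@(g-FOOT)).round(1),"F",np.round(o["ft_force"],1),"w",round(o["grip_width"]*88,1))
def toolR(th): # jaw(y) along keeper tangent, z=-SZ
    y=SR@np.array([np.cos(th),-np.sin(th),0]); z=-SZ; return np.c_[np.cross(y,z),y,z]
def knob(th,h): return sp(72+65*np.sin(th),65*np.cos(th),h)
E
python3 - <<'E'
from h import *
where(); goto(knob(0,100),toolR(0)); print(knob(0,100))
E
```

```text
t 0.2 grasp [188.8 542.8 257.2] in spindle [-171.7  453.4  292.2] F [ 0.1  0.5 -0.4] w 88.2
dpos [-0.3857 -0.2382  0.0644] drot [-26.98 -16.38  61.23] rows>= 10.979086932483495
[547.572  201.5922 212.6025]
```

```bash
python3 -m handwheel '[{"delta_pos":[-0.386,-0.238,0.064],"delta_rot":[-27,-16.4,61.2],"gripper":0.5},{"delta_pos":[-0.386,-0.238,0.064],"delta_rot":[-27,-16.4,61.2],"gripper":0.5},{"delta_pos":[-0.386,-0.238,0.064],"delta_rot":[-27,-16.4,61.2],"gripper":0.5},{"delta_pos":[-0.386,-0.238,0.064],"delta_rot":[-27,-16.4,61.2],"gripper":0.5},{"delta_pos":[-0.386,-0.238,0.064],"delta_rot":[-27,-16.4,61.2],"gripper":0.5},{"delta_pos":[-0.386,-0.238,0.064],"delta_rot":[-27,-16.4,61.2],"gripper":0.5},{"delta_pos":[-0.386,-0.238,0.064],"delta_rot":[-27,-16.4,61.2],"gripper":0.5},{"delta_pos":[-0.386,-0.238,0.064],"delta_rot":[-27,-16.4,61.2],"gripper":0.5}]' 10
python3 - <<'E'
from h import *
where(); goto(knob(0,100),toolR(0))
E
```

```text
time_s: 0.87
tool_pos: [398.0, 285.4, 358.1]
tcp_rot: [[-0.312, 0.852, 0.42], [0.949, 0.298, 0.101], [-0.039, 0.43, -0.902]]
ft_force: [0.2, 0.3, 0.6]
grip_width: 0.502
t 0.8667 grasp [459.7 300.2 225.5] in spindle [ 15.2 175.  147.7] F [0.2 0.3 0.6] w 44.2
dpos [-0.1126  0.0295  0.0391] drot [-4.3  -2.72 10.  ] rows>= 2.9462114052517188
```

```bash
python3 -m handwheel '[{"delta_pos":[-0.113,0.029,0.039],"delta_rot":[-4.3,-2.7,10],"gripper":0.5},{"delta_pos":[-0.113,0.029,0.039],"delta_rot":[-4.3,-2.7,10],"gripper":0.5},{"delta_pos":[-0.113,0.029,0.039],"delta_rot":[-4.3,-2.7,10],"gripper":0.5},{"delta_pos":[-0.113,0.029,0.039],"delta_rot":[-4.3,-2.7,10],"gripper":0.5},{"delta_pos":[-0.113,0.029,0.039],"delta_rot":[-4.3,-2.7,10],"gripper":0.5},{"delta_pos":[-0.113,0.029,0.039],"delta_rot":[-4.3,-2.7,10],"gripper":0.5}]' 10
python3 - <<'E'
from h import *
where(); goto(knob(0,100),toolR(0))
t=camera("top")["frame"][:,:,::-1]; s=camera("side")["frame"][:,:,::-1]
def z(im,x,y,w,h,k): return cv2.resize(im[y:y+h,x:x+w],None,fx=k,fy=k,interpolation=cv2.INTER_CUBIC)
cv2.imwrite("pics/a.png",np.hstack([z(t,165,140,130,150,3),z(s,250,80,130,150,3)]))
C=camera("side"); where()
o=get_obs();R=np.array(o["tcp_rot"]);p=np.array(o["tool_pos"])
for d in (147,160,167): print(d,proj(C,p+d*R[:,2]), (proj(C,p+d*R[:,2])-[250,80])*3+[390,0])
E
```

```text
time_s: 1.37
tool_pos: [473.9, 192.9, 339.6]
tcp_rot: [[-0.145, 0.859, 0.491], [0.989, 0.127, 0.071], [-0.001, 0.496, -0.868]]
ft_force: [0.1, -0.3, -0.9]
grip_width: 0.5
t 1.3667 grasp [546.1 203.4 212. ] in spindle [ 70.6  67.  100.1] F [ 0.1 -0.3 -0.9] w 44.0
dpos [-0.0018  0.0008  0.    ] drot [-0.24 -0.08  0.25] rows>= 0.049295860493676916
t 1.5167 grasp [545.7 204.9 212.4] in spindle [ 70.7  68.5 100.6] F [ 0.2  0.6 -1.2] w 43.8
147 [306.2124 155.6137] [558.6372 226.8411]
160 [308.7128 159.7059] [566.1385 239.1176]
167 [310.0484 161.8915] [570.1453 245.6746]
```

View pics/a.png

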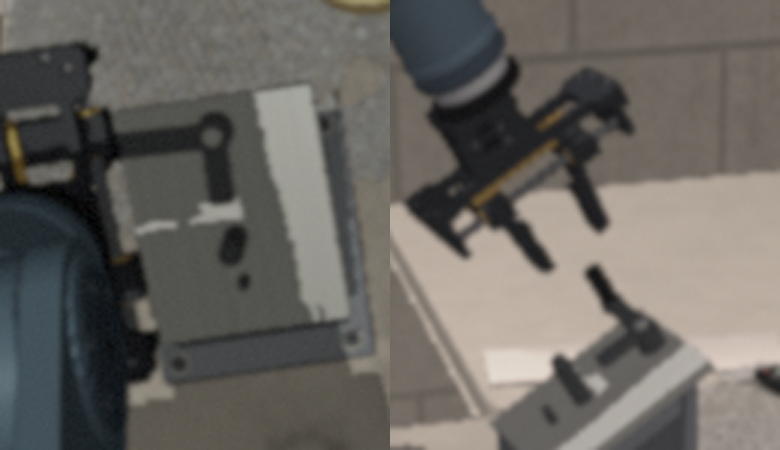

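Run:
```python
from h import *
where()
s=camera("side")["frame"][:,:,::-1]
where(); goto(knob(0,100),toolR(0))
cv2.imwrite("pics/b.png",cv2.resize(s[130:210,290:390],None,fx=7,fy=7,interpolation=cv2.INTER_CUBIC))
C=camera("side"); f=lambda X:((proj(C,X)-[290,130])*7+3).round(0)
o=get_obs();R=np.array(o["tcp_rot"]);p=np.array(o["tool_pos"])
for d in (147,160,170): print(d,f(p+d*R[:,2]))
print("knobtop",f(knob(0,56)),f([572.1,205.5,175.1]),"knob foot",f(knob(0,22)),"shaft tip",f(sp(0,0,47)),"foot",f(sp(0,0,0)))
```

```text
t 1.5167 grasp [545.7 204.9 212.4] in spindle [ 70.7  68.5 100.6] F [ 0.2  0.6 -1.2] w 43.8
t 1.5667 grasp [545.7 204.9 212.5] in spindle [ 70.8  68.6 100.6] F [ 0.2 -0.1  0.3] w 44.3
dpos [-0.0032  0.0008  0.0006] drot [-0.16 -0.17  0.42] rows>= 0.07943191563599042
147 [117. 182.]
160 [135. 211.]
170 [148. 232.]
knobtop [183. 280.] [190. 277.] knob foot [227. 352.] shaft tip [105. 482.] foot [170. 581.]
```

View pics/b.png

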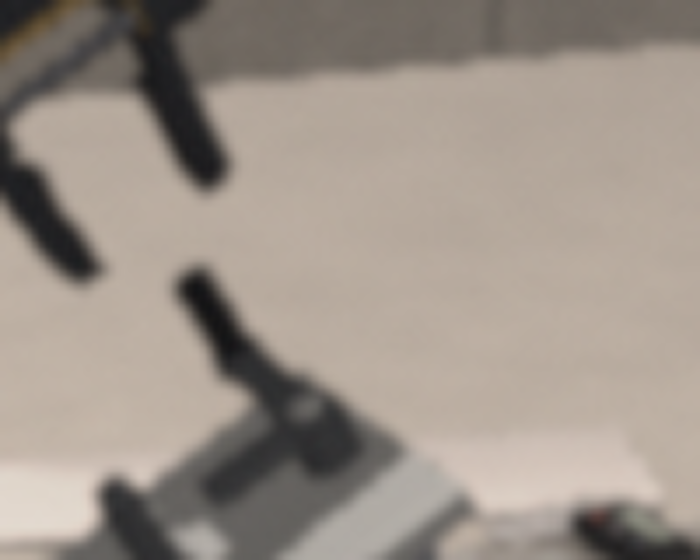

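```bash
sed -i 's/544.5,135.5,90/546.3,135.3,90/' h.py
python3 - <<'E'
from h import *
goto(knob(0,50),toolR(0))
E
```

```text
dpos [-0.0037  0.0023  0.0515] drot [-0.15 -0.17  0.42] rows>= 1.2384820363349416
```

```bash
python3 -m handwheel '[{"delta_pos":[-0.0037,0.0023,0.025],"delta_rot":[-0.15,-0.17,0.4],"gripper":0.5},{"delta_pos":[-0.0037,0.0023,0.051],"delta_rot":[-0.15,-0.17,0.4],"gripper":0.5},{"delta_pos":[-0.0037,0.0023,0.051],"delta_rot":[-0.15,-0.17,0.4],"gripper":0.6},{"delta_pos":[-0.0037,0.0023,0.051],"delta_rot":[-0.15,-0.17,0.4],"gripper":0.66},{"delta_pos":[-0.0037,0.0023,0.051],"delta_rot":[-0.15,-0.17,0.4],"gripper":0.66}]' 10
python3 - <<'E'
from h import *
where(); goto(knob(0,50),toolR(0))
s=camera("side")["frame"][:,:,::-1];t=camera("top")["frame"][:,:,::-1]
cv2.imwrite("pics/c.png",np.hstack([cv2.resize(s[130:210,290:390],None,fx=4,fy=4,interpolation=cv2.INTER_CUBIC),cv2.resize(t[160:240,185:285],None,fx=4,fy=4,interpolation=cv2.INTER_CUBIC)]))
a=np.radians([7,14,21,28,35,42,49,56]);print(np.c_[65*(np.cos(a)-1),65*np.sin(a)].round(1).tolist())
a=np.radians([7,14,21,28]);
E
```

```text
time_s: 2.03
tool_pos: [501.4, 193.7, 297.3]
tcp_rot: [[-0.14, 0.858, 0.495], [0.99, 0.121, 0.07], [-0.0, 0.5, -0.866]]
ft_force: [-0.7, -1.0, -0.0]
grip_width: 0.343
t 2.0333 grasp [574.1 203.9 170. ] in spindle [72.3 64.  50.7] F [-0.7 -1.  -0. ] w 30.2
dpos [ 0.0008 -0.0003  0.0007] drot [-0.02  0.05 -0.05] rows>= 0.026592993130853133
[[-0.5, 7.9], [-1.9, 15.7], [-4.3, 23.3], [-7.6, 30.5], [-11.8, 37.3], [-16.7, 43.5], [-22.4, 49.1], [-28.7, 53.9]]
```

View pics/c.png

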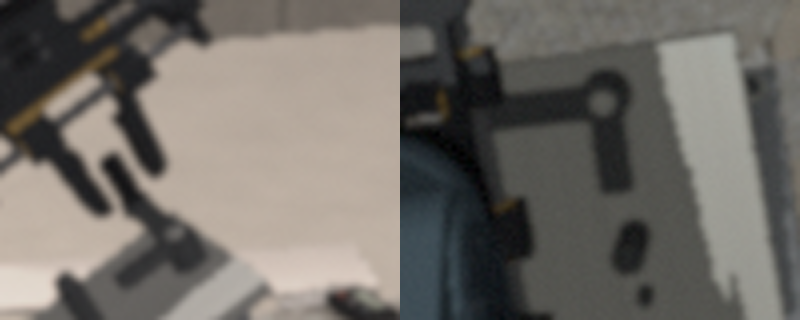

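The side view has the knob top at (118,180), between the finger tips at (100,205) and (155,170). The hold is a loose cage, so I'll swing now.

```bash
python3 -m handwheel '[{"delta_pos":[-0.0005,0.0079,0],"delta_rot":[0,0,7],"gripper":0.66},{"delta_pos":[-0.0019,0.0157,0],"delta_rot":[0,0,14],"gripper":0.66},{"delta_pos":[-0.0043,0.0233,0],"delta_rot":[0,0,21],"gripper":0.66},{"delta_pos":[-0.0076,0.0305,0],"delta_rot":[0,0,28],"gripper":0.66},{"delta_pos":[-0.0118,0.0373,0],"delta_rot":[0,0,35],"gripper":0.66},{"delta_pos":[-0.0167,0.0435,0],"delta_rot":[0,0,42],"gripper":0.66},{"delta_pos":[-0.0224,0.0491,0],"delta_rot":[0,0,49],"gripper":0.66},{"delta_pos":[-0.0287,0.0539,0],"delta_rot":[0,0,56],"gripper":0.66}]' 10
python3 - <<'E'
from h import *
where(); goto(knob(1.25,50),toolR(1.25));goto(knob(1.38,50),toolR(1.38))
s=camera("side")["frame"][:,:,::-1];t=camera("top")["frame"][:,:,::-1]
cv2.imwrite("pics/d.png",np.hstack([cv2.resize(s[130:210,290:390],None,fx=4,fy=4,interpolation=cv2.INTER_CUBIC),cv2.resize(t[160:240,185:285],None,fx=4,fy=4,interpolation=cv2.INTER_CUBIC)]))
E
```

```text
time_s: 2.8
tool_pos: [551.8, 171.3, 325.1]
tcp_rot: [[0.636, 0.591, 0.496], [0.649, -0.757, 0.07], [0.417, 0.278, -0.866]]
ft_force: [-0.9, 1.3, 0.1]
grip_width: 0.343
t 2.8 grasp [624.7 181.6 197.9] in spindle [126.9  34.8  51.4] F [-0.9  1.3  0.1] w 30.2
dpos [-0.0022  0.0158  0.0014] drot [ 0.07 -0.02 15.2 ] rows>= 2.122423966100734
dpos [-0.0049  0.0238  0.0014] drot [ 0.07 -0.03 22.64] rows>= 3.1627018101936373
```

View pics/d.png

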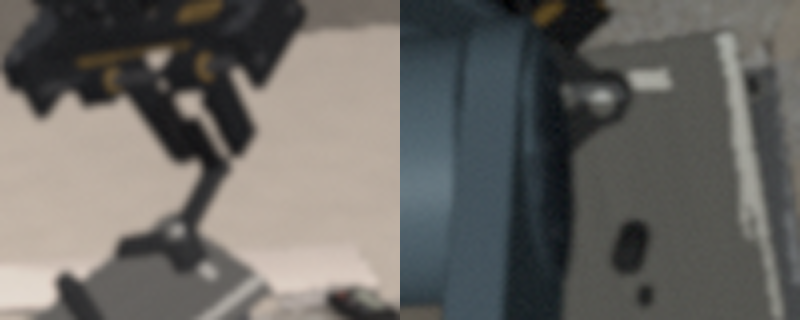

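```bash
python3 -m handwheel '[{"delta_pos":[-0.0010,0.008,0.0007],"delta_rot":[0,0,7.1],"gripper":0.66},{"delta_pos":[-0.0022,0.0158,0.0014],"delta_rot":[0,0,14.2],"gripper":0.66},{"delta_pos":[-0.0047,0.0235,0.0014],"delta_rot":[0,0,21.3],"gripper":0.66},{"delta_pos":[-0.0049,0.0238,0.0014],"delta_rot":[0,0,22.6],"gripper":0.66},{"delta_pos":[-0.0049,0.0238,0.0014],"delta_rot":[0,0,22.6],"gripper":0.66},{"delta_pos":[-0.0049,0.0178,0.0014],"delta_rot":[0,0,22.6],"gripper":0.6},{"delta_pos":[-0.0049,0.0178,-0.05],"delta_rot":[0,0,22.6],"gripper":0.5},{"delta_pos":[-0.0049,0.0178,-0.09],"delta_rot":[0,0,22.6],"gripper":0.2}]' 10
python3 - <<'E'
from h import *
where()
# pick pose over plate: yaw 36.5
PY=np.radians(36.5); C=np.array([535,-300.5,0.])
y=np.array([np.sin(PY),-np.cos(PY),0]); z=np.array([0,0,-1.]); R=np.c_[np.cross(y,z),y,z]
goto(C+[0,0,120],R); goto(C+[0,0,250],R)
E
```

```text
time_s: 3.57
tool_pos: [517.4, 149.5, 393.5]
tcp_rot: [[0.817, 0.31, 0.486], [0.318, -0.946, 0.069], [0.481, 0.098, -0.871]]
ft_force: [0.5, -0.7, 0.4]
grip_width: 0.531
t 3.5667 grasp [588.8 159.6 265.4] in spindle [127.2  18.1 129.2] F [ 0.5 -0.7  0.4] w 46.7
dpos [-0.1896  0.4185  0.0878] drot [ 10.09 -27.72 -16.51] rows>= 11.217543026738399
dpos [-0.1271  0.4313 -0.0255] drot [ 10.09 -27.72 -16.51] rows>= 10.799747484059372
```

```bash
python3 -m handwheel '[{"delta_pos":[-0.19,0.418,0.088],"delta_rot":[10.1,-27.7,-16.5],"gripper":0.3},{"delta_pos":[-0.19,0.418,0.088],"delta_rot":[10.1,-27.7,-16.5],"gripper":0.3},{"delta_pos":[-0.19,0.418,0.088],"delta_rot":[10.1,-27.7,-16.5],"gripper":0.3},{"delta_pos":[-0.19,0.418,0.088],"delta_rot":[10.1,-27.7,-16.5],"gripper":0.3},{"delta_pos":[-0.19,0.418,0.088],"delta_rot":[10.1,-27.7,-16.5],"gripper":0.3},{"delta_pos":[-0.19,0.418,0.088],"delta_rot":[10.1,-27.7,-16.5],"gripper":0.3},{"delta_pos":[-0.19,0.418,0.088],"delta_rot":[10.1,-27.7,-16.5],"gripper":0.3},{"delta_pos":[-0.19,0.418,0.088],"delta_rot":[10.1,-27.7,-16.5],"gripper":0.3}]' 10
python3 - <<'E'
from h import *
where()
PY=np.radians(36.5); C=np.array([535,-300.5,0.])
y=np.array([np.sin(PY),-np.cos(PY),0]); z=np.array([0,0,-1.]); R=np.c_[np.cross(y,z),y,z]
goto(C+[0,0,120],R)
E
```

```text
time_s: 4.23
tool_pos: [530.6, -172.4, 305.8]
tcp_rot: [[0.803, 0.595, 0.01], [0.595, -0.803, 0.002], [0.01, 0.004, -1.0]]
ft_force: [0.7, -0.2, 0.5]
grip_width: 0.697
t 4.2333 grasp [ 532.1 -172.1  158.8] in spindle [ -15.2 -302.3   88.3] F [ 0.7 -0.2  0.5] w 61.3
dpos [-0.0731  0.1053  0.0386] drot [ 0.24 -0.55  0.05] rows>= 3.2104773035325027
```

```bash
python3 -m handwheel '[{"delta_pos":[-0.073,0.105,0.0386],"delta_rot":[0.24,-0.55,0],"gripper":0.3},{"delta_pos":[-0.073,0.105,0.0386],"delta_rot":[0.24,-0.55,0],"gripper":0.3},{"delta_pos":[-0.073,0.105,0.0386],"delta_rot":[0.24,-0.55,0],"gripper":0.3},{"delta_pos":[-0.073,0.105,0.0386],"delta_rot":[0.24,-0.55,0],"gripper":0.3},{"delta_pos":[-0.073,0.105,0.0386],"delta_rot":[0.24,-0.55,0],"gripper":0.3},{"delta_pos":[-0.073,0.105,0.0386],"delta_rot":[0.24,-0.55,0],"gripper":0.3}]' 10
python3 - <<'E'
from h import *
where()
PY=np.radians(36.5); C=np.array([535,-300.5,0.])
y=np.array([np.sin(PY),-np.cos(PY),0]); z=np.array([0,0,-1.]); R=np.c_[np.cross(y,z),y,z]
goto(C+[0,0,70],R);goto(C+[0,0,36],R)
s=camera("side");t=camera("top")
cv2.imwrite("pics/e.png",np.hstack([cv2.resize(s["frame"][250:380,330:430,::-1],None,fx=4,fy=4,interpolation=cv2.INTER_CUBIC),cv2.resize(t["frame"][160:290,185:285,::-1],None,fx=4,fy=4,interpolation=cv2.INTER_CUBIC)]))
o=get_obs();Rr=np.array(o["tcp_rot"]);p=np.array(o["tool_pos"])
print((proj(s,p+170*Rr[:,2])-[330,250])*4,(proj(s,C+[0,0,42])-[330,250])*4)
E
```

```text
time_s: 4.73
tool_pos: [534.4, -298.4, 267.1]
tcp_rot: [[0.805, 0.593, -0.001], [0.593, -0.805, 0.002], [0.0, -0.002, -1.0]]
ft_force: [-0.6, 1.0, -0.4]
grip_width: 0.705
t 4.7333 grasp [ 534.2 -298.1  120.1] in spindle [ -48.2 -427.4   62.6] F [-0.6  1.  -0.4] w 62.1
dpos [-0.0008  0.0022  0.0501] drot [-0.1  -0.01 -0.15] rows>= 1.202517281675903
dpos [-0.0008  0.0022  0.0841] drot [-0.1  -0.01 -0.15] rows>= 2.0173870712825734
[173.2943 205.6456] [172.242  315.9284]
```

View pics/e.png

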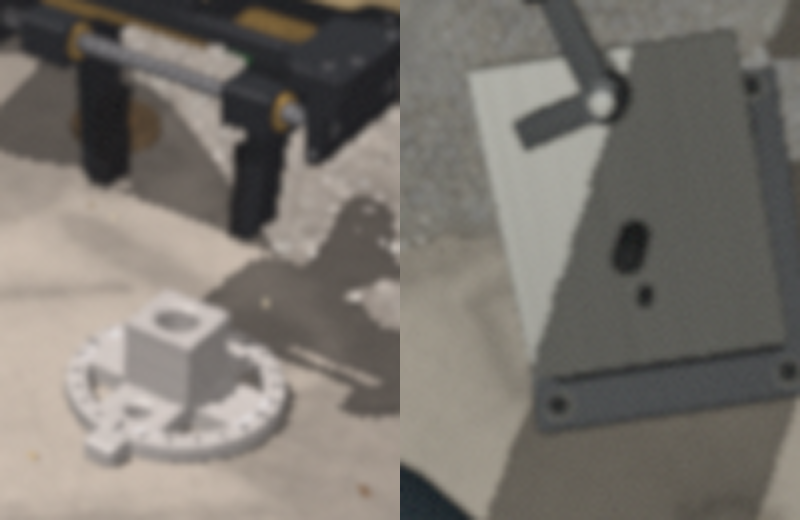

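The fingers sit centred over the hub in the side view, and the top view shows the keeper swung to about 1.1–1.2 rad, with its nose to the left. I'll go down and grip.

```bash
python3 -m handwheel '[{"delta_pos":[-0.0008,0.002,0.04],"delta_rot":[0,0,0],"gripper":0.3},{"delta_pos":[-0.0008,0.002,0.07],"delta_rot":[0,0,0],"gripper":0.3},{"delta_pos":[-0.0008,0.002,0.083],"delta_rot":[0,0,0],"gripper":0.3},{"delta_pos":[-0.0008,0.002,0.083],"delta_rot":[0,0,0],"gripper":0.3},{"delta_pos":[-0.0008,0.002,0.083],"delta_rot":[0,0,0],"gripper":0.6},{"delta_pos":[-0.0008,0.002,0.083],"delta_rot":[0,0,0],"gripper":0.8},{"delta_pos":[-0.0008,0.002,0.083],"delta_rot":[0,0,0],"gripper":0.8},{"delta_pos":[-0.0008,0.002,0.083],"delta_rot":[0,0,0],"gripper":0.8}]' 35
python3 - <<'E'
from h import *
where()
s=camera("side");t=camera("top")
cv2.imwrite("pics/f.png",np.hstack([cv2.resize(s["frame"][250:380,330:430,::-1],None,fx=4,fy=4,interpolation=cv2.INTER_CUBIC),cv2.resize(t["frame"][160:290,400:500,::-1],None,fx=4,fy=4,interpolation=cv2.INTER_CUBIC)]))
E
```

```text
time_s: 5.5
tool_pos: [535.7, -301.6, 186.5]
tcp_rot: [[0.806, 0.592, 0.002], [0.592, -0.806, -0.001], [0.001, 0.003, -1.0]]
ft_force: [-3.1, 5.2, 2.4]
grip_width: 0.421
t 5.5 grasp [ 536.1 -301.9   39.5] in spindle [ -87.4 -431.3   -7.9] F [-3.1  5.2  2.4] w 37.1
```

View pics/f.png

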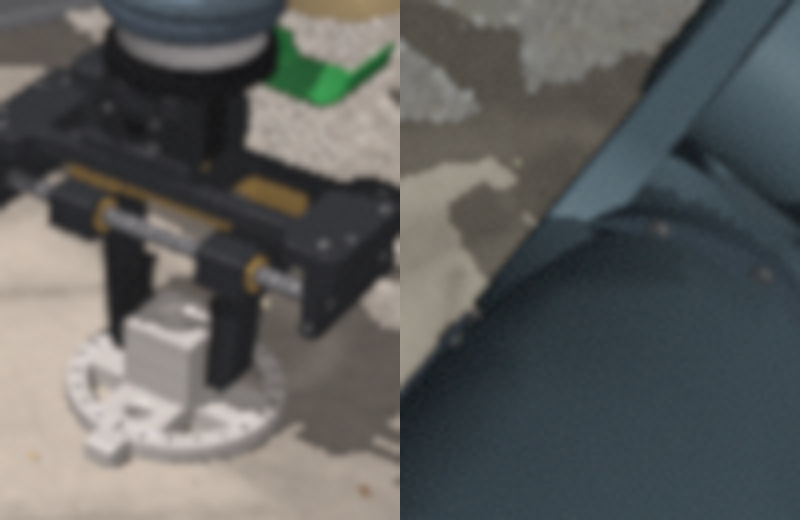

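```bash
python3 -m handwheel '[{"delta_pos":[0,0,0.001],"delta_rot":[0,0,0],"gripper":0.9},{"delta_pos":[0,0,0.001],"delta_rot":[0,0,0],"gripper":0.9},{"delta_pos":[0,0,0.001],"delta_rot":[0,0,0],"gripper":0.9},{"delta_pos":[0,0,0.001],"delta_rot":[0,0,0],"gripper":0.9}]' 40
python3 - <<'E'
from h import *
where(); print(get_obs()["tcp_rot"])
E
python3 -m handwheel '[{"delta_pos":[0,0,-0.03],"delta_rot":[0,0,0],"gripper":0.9},{"delta_pos":[0,0,-0.07],"delta_rot":[0,0,0],"gripper":0.9},{"delta_pos":[0,0,-0.11],"delta_rot":[0,0,0],"gripper":0.9},{"delta_pos":[0,0,-0.15],"delta_rot":[0,0,0],"gripper":0.9},{"delta_pos":[0,0,-0.15],"delta_rot":[0,0,0],"gripper":0.9},{"delta_pos":[0,0,-0.15],"delta_rot":[0,0,0],"gripper":0.9}]'
python3 - <<'E'
from h import *
where(); 
y=-SY; z=-SZ; R=np.c_[np.cross(y,z),y,z]
goto(sp(0,0,140),R)
E
```

```text
time_s: 5.93
tool_pos: [535.5, -301.4, 186.1]
tcp_rot: [[0.806, 0.592, 0.001], [0.592, -0.806, -0.0], [0.001, 0.001, -1.0]]
ft_force: [-4.7, 4.5, 15.0]
grip_width: 0.383
t 5.9333 grasp [ 535.6 -301.5   39.1] in spindle [ -87.9 -430.9   -8. ] F [-4.7  4.5 15. ] w 33.7
[[ 0.8062  0.5916  0.0011]
 [ 0.5916 -0.8062 -0.0001]
 [ 0.0008  0.0008 -1.    ]]
time_s: 6.43
tool_pos: [535.6, -301.9, 336.9]
tcp_rot: [[0.806, 0.591, 0.005], [0.591, -0.806, -0.004], [0.002, 0.006, -1.0]]
ft_force: [-0.5, 0.1, -4.3]
grip_width: 0.385
t 6.4333 grasp [ 536.3 -302.5  189.9] in spindle [ -12.  -432.   122.3] F [-0.5  0.1 -4.3] w 33.9
dpos [ 0.1407 -0.4139 -0.0039] drot [-7.07 29.2  27.59] rows>= 10.485022198447503
```

```bash
python3 -m handwheel '[{"delta_pos":[0.1407,-0.4139,-0.0039],"delta_rot":[-7.1,29.2,27.6],"gripper":0.9},{"delta_pos":[0.1407,-0.4139,-0.0039],"delta_rot":[-7.1,29.2,27.6],"gripper":0.9},{"delta_pos":[0.1407,-0.4139,-0.0039],"delta_rot":[-7.1,29.2,27.6],"gripper":0.9},{"delta_pos":[0.1407,-0.4139,-0.0039],"delta_rot":[-7.1,29.2,27.6],"gripper":0.9},{"delta_pos":[0.1407,-0.4139,-0.0039],"delta_rot":[-7.1,29.2,27.6],"gripper":0.9},{"delta_pos":[0.1407,-0.4139,-0.0039],"delta_rot":[-7.1,29.2,27.6],"gripper":0.9},{"delta_pos":[0.1407,-0.4139,-0.0039],"delta_rot":[-7.1,29.2,27.6],"gripper":0.9},{"delta_pos":[0.1407,-0.4139,-0.0039],"delta_rot":[-7.1,29.2,27.6],"gripper":0.9}]'
python3 - <<'E'
from h import *
where(); 
y=-SY; z=-SZ; R=np.c_[np.cross(y,z),y,z]
goto(sp(0,0,120),R)
E
```

```text
time_s: 7.1
tool_pos: [432.2, 18.2, 333.9]
tcp_rot: [[0.862, 0.139, 0.487], [0.117, -0.99, 0.074], [0.493, -0.007, -0.87]]
ft_force: [1.2, 1.0, -3.9]
grip_width: 0.382
t 7.1 grasp [503.8  29.1 206. ] in spindle [  8.6 -99.1 129. ] F [ 1.2  1.  -3.9] w 33.6
dpos [-0.0103 -0.0998  0.0095] drot [-0.29  0.49 -0.3 ] rows>= 2.4156151969593553
```

```bash
python3 -m handwheel '[{"delta_pos":[-0.0103,-0.0998,0.0095],"delta_rot":[-0.3,0.5,-0.3],"gripper":0.9},{"delta_pos":[-0.0103,-0.0998,0.0095],"delta_rot":[-0.3,0.5,-0.3],"gripper":0.9},{"delta_pos":[-0.0103,-0.0998,0.0095],"delta_rot":[-0.3,0.5,-0.3],"gripper":0.9},{"delta_pos":[-0.0103,-0.0998,0.0095],"delta_rot":[-0.3,0.5,-0.3],"gripper":0.9},{"delta_pos":[-0.0103,-0.0998,0.0095],"delta_rot":[-0.3,0.5,-0.3],"gripper":0.9},{"delta_pos":[-0.0103,-0.0998,0.0095],"delta_rot":[-0.3,0.5,-0.3],"gripper":0.9}]'
python3 - <<'E'
from h import *
y=-SY; z=-SZ; R=np.c_[np.cross(y,z),y,z]
s=camera("side");t=camera("top");where();goto(sp(0,0,120),R)
u,v,w,h=270,120,110,130
cv2.imwrite("pics/g.png",cv2.resize(s["frame"][v:v+h,u:u+w,::-1],None,fx=4.5,fy=4.5,interpolation=cv2.INTER_CUBIC))
cv2.imwrite("pics/g2.png",cv2.resize(t["frame"][150:275,180:310,::-1],None,fx=4.5,fy=4.5,interpolation=cv2.INTER_CUBIC))
E
```

```text
time_s: 7.6
tool_pos: [416.2, 114.5, 322.5]
tcp_rot: [[0.856, 0.143, 0.497], [0.125, -0.99, 0.069], [0.502, 0.002, -0.865]]
ft_force: [0.4, -0.4, -3.3]
grip_width: 0.382
t 7.7 grasp [490.  123.9 196.2] in spindle [  3.4  -3.4 120.6] F [ 0.5 -0.8 -2.1] w 33.7
dpos [-0.0029 -0.003   0.0006] drot [ 0.13 -0.19  0.07] rows>= 0.10213524046945598
```

View pics/g.png

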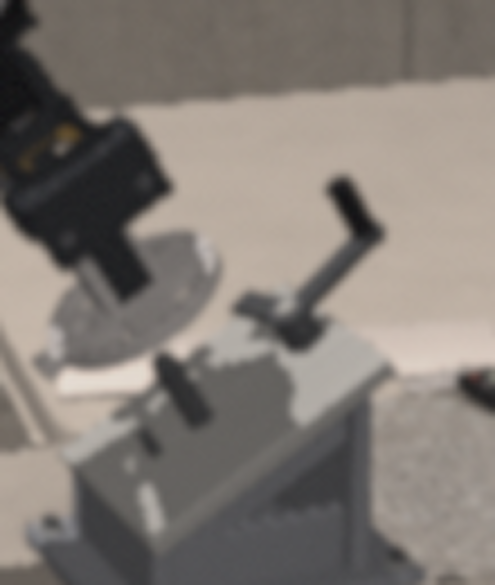

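View pics/g2.png

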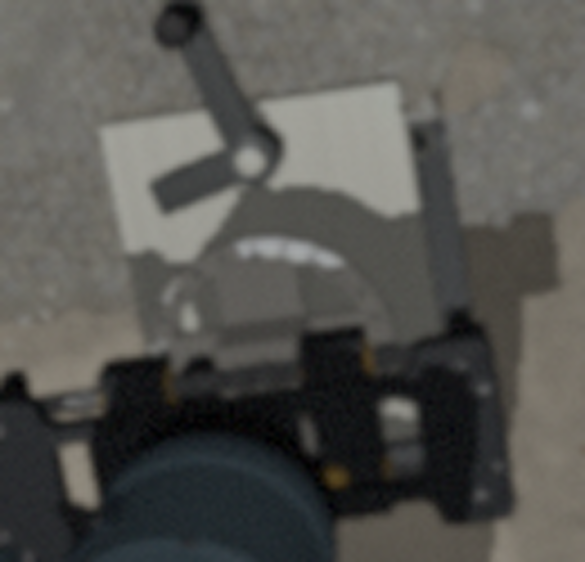

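```bash
python3 - <<'E'
from h import *
s=camera("side");t=camera("top");where()
o=get_obs();R=np.array(o["tcp_rot"]);p=np.array(o["tool_pos"])
g=p+147*R[:,2]
# plate frame: x=tool x, y=-tool y, z=-tool z ; underside 39 ahead of grasp
P=lambda x,y,z:g+R@np.array([x,-y,39-z])
f=lambda X:(proj(s,X)-[270,120]+.5)*4.5
ft=lambda X:(proj(t,X)-[180,150]+.5)*4.5
for n,q in dict(lugend=(-62,0,10),up=(50,0,10),near_top=(0,-50,10),near_bot=(0,-50,0),far=(0,50,10),hubc=(0,0,42)).items(): print(n,f(P(*q)).round(),ft(P(*q)).round())
for n,q in dict(shaft_tip=(0,0,47),pin_tip=(-30,0,18),facell=(-68,65,0),facelr=(-68,-65,0),faceur=(92,-65,0),faceul=(92,65,0),pivot=(72,0,25)).items(): print(n,f(sp(*q)).round(),ft(sp(*q)).round())
th=np.linspace(0,2*np.pi,60)
E=np.array([f(P(50*np.cos(a),50*np.sin(a),10)) for a in th]);print("rim bbox",E.min(0).round(),E.max(0).round())
E
python3 - <<'E'
import cv2
a=cv2.imread('pics/g.png'); cv2.imwrite('pics/g3.png',cv2.resize(a[210:470,20:270],None,fx=2.3,fy=2.3,interpolation=cv2.INTER_CUBIC))
E
```

```text
t 7.8 grasp [490.2 123.8 196.6] in spindle [  3.8  -3.5 120.8] F [-0.1 -0.2 -2.8] w 33.5
lugend [ 34. 362.] [304. 501.]
up [205. 232.] [253. 238.]
near_top [166. 321.] [400. 340.]
near_bot [175. 335.] [402. 333.]
far [ 94. 260.] [153. 376.]
hubc [ 98. 243.] [268. 384.]
shaft_tip [161. 355.] [280. 335.]
pin_tip [143. 428.] [299. 380.]
facell [ 60. 450.] [174. 467.]
facelr [149. 543.] [461. 426.]
faceur [391. 357.] [403.  74.]
faceul [285. 279.] [101. 118.]
pivot [287. 304.] [254. 156.]
rim bbox [ 45. 226.] [214. 356.]
```

View pics/g3.png

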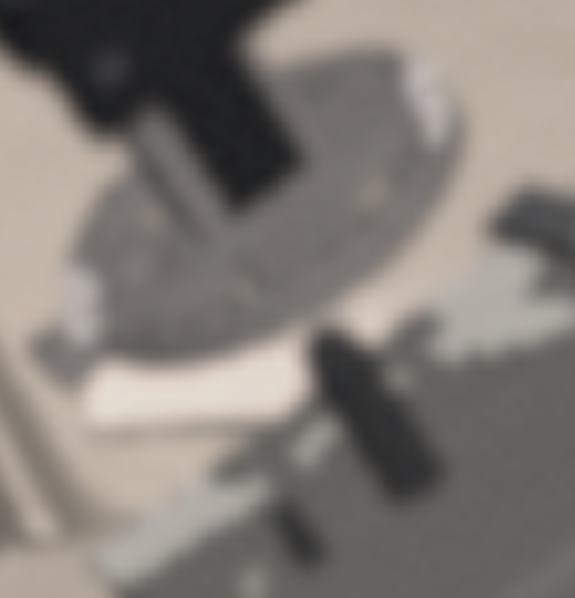

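Run:
```python
from h import *
t=camera("top");s=camera("side");where()
o=get_obs();R=np.array(o["tcp_rot"]);g=np.array(o["tool_pos"])+147*R[:,2]
P=lambda x,y,z:g+R@np.array([x,-y,39-z])
def draw(c,u,v,w,h,k,name):
    im=cv2.resize(c["frame"][v:v+h,u:u+w,::-1],None,fx=k,fy=k,interpolation=cv2.INTER_CUBIC)
    im=cv2.convertScaleAbs(im,alpha=1.5)
    f=lambda X:tuple(int(q) for q in ((proj(c,X)-[u,v]+.5)*k).round())
    for a in np.linspace(0,2*np.pi,72): cv2.circle(im,f(P(50*np.cos(a),50*np.sin(a),10)),1,(0,0,255),-1)
    for q in ((-62,8,10),(-62,-8,10),(-30,0,10)): cv2.circle(im,f(P(*q)),2,(0,255,255),-1)
    for q in ((92,65,0),(92,-65,0),(-68,-65,0),(-68,65,0),(0,0,47),(-30,0,18),(72,0,25),(92,0,0),(12,-65,0),(52,-65,0)): cv2.circle(im,f(sp(*q)),2,(0,255,0),-1)
    for q in ((-58.9-20,75),): pass
    cv2.imwrite(name,im)
draw(t,185,155,120,110,6,"pics/h1.png"); draw(s,268,155,100,95,6,"pics/h2.png")
```

```text
t 7.9 grasp [490.3 124.  196.8] in spindle [  4.   -3.3 121. ] F [ 0.4 -0.3 -2.9] w 33.5
```

View pics/h1.png

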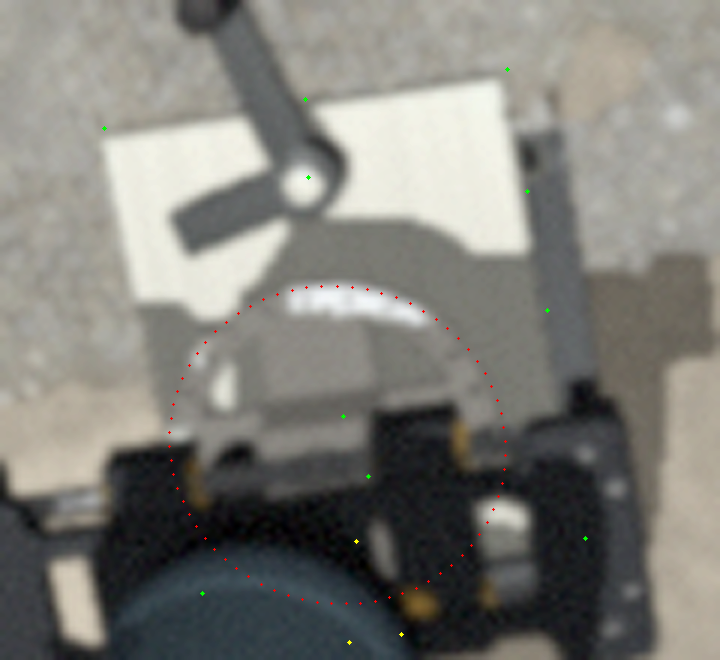

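View pics/h2.png

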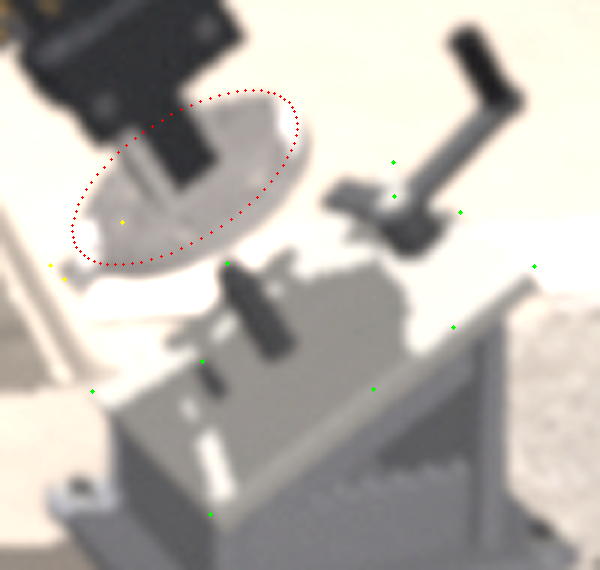

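```bash
sed -i 's/546.3,135.3,90/546.0,134.8,90/' h.py
python3 - <<'E'
from h import *
y=-SY; z=-SZ; R=np.c_[np.cross(y,z),y,z]
where();goto(sp(0,0,92),R)
E
```

```text
t 7.9 grasp [490.3 124.  196.8] in spindle [  4.3  -2.8 120.8] F [ 0.4 -0.3 -2.9] w 33.5
dpos [-0.0037 -0.0025  0.0288] drot [ 0.14 -0.25  0.06] rows>= 0.6987237720909296
```

```bash
python3 -m handwheel '[{"delta_pos":[-0.0037,-0.0025,0.015],"delta_rot":[0.14,-0.25,0.06],"gripper":0.9},{"delta_pos":[-0.0037,-0.0025,0.0288],"delta_rot":[0.14,-0.25,0.06],"gripper":0.9},{"delta_pos":[-0.0037,-0.0025,0.0288],"delta_rot":[0.14,-0.25,0.06],"gripper":0.9},{"delta_pos":[-0.0037,-0.0025,0.0288],"delta_rot":[0.14,-0.25,0.06],"gripper":0.9},{"delta_pos":[-0.0037,-0.0025,0.0288],"delta_rot":[0.14,-0.25,0.06],"gripper":0.9}]'
python3 - <<'E'
from h import *
y=-SY; z=-SZ; R=np.c_[np.cross(y,z),y,z]
where();goto(sp(0,0,92),R);goto(sp(0,0,80),R)
s=camera("side")
u,v=268,155
cv2.imwrite("pics/i.png",cv2.resize(s["frame"][v:v+95,u:u+100,::-1],None,fx=6,fy=6,interpolation=cv2.INTER_CUBIC))
where()
E
```

```text
time_s: 8.32
tool_pos: [427.5, 118.6, 297.4]
tcp_rot: [[0.857, 0.142, 0.495], [0.123, -0.99, 0.071], [0.5, 0.0, -0.866]]
ft_force: [0.1, 0.9, -2.6]
grip_width: 0.382
t 8.3167 grasp [500.3 129.  170.1] in spindle [ 0.2  0.7 92.4] F [ 0.1  0.9 -2.6] w 33.6
dpos [-0.0002  0.0006  0.0004] drot [-0.04 -0.01  0.07] rows>= 0.0182750215093952
dpos [-0.0002  0.0006  0.0124] drot [-0.04 -0.01  0.07] rows>= 0.29754223938303714
t 8.3667 grasp [500.5 129.1 170.4] in spindle [ 0.5  0.8 92.6] F [-1.3 -0.7 -4. ] w 33.6
```

View pics/i.png

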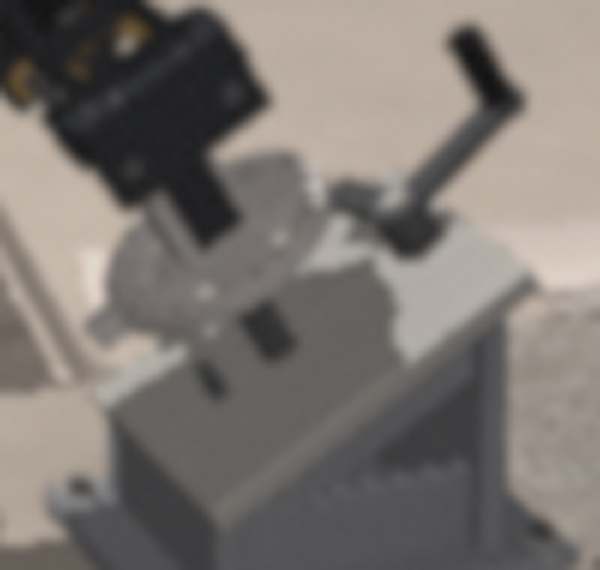

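```bash
python3 -m handwheel '[{"delta_pos":[-0.0004,0.0007,0.004],"delta_rot":[0,0,0],"gripper":0.9},{"delta_pos":[-0.0004,0.0007,0.008],"delta_rot":[0,0,0],"gripper":0.9},{"delta_pos":[-0.0004,0.0007,0.011],"delta_rot":[0,0,0],"gripper":0.9},{"delta_pos":[-0.0004,0.0007,0.011],"delta_rot":[0,0,0],"gripper":0.9}]'
python3 - <<'E'
from h import *
where(); o=get_obs(); print("F spindle",SR.T@np.array(o["ft_force"]),"M",SR.T@np.array(o["torque"]))
E
```

```text
time_s: 8.7
tool_pos: [432.6, 118.9, 286.7]
tcp_rot: [[0.857, 0.143, 0.494], [0.124, -0.99, 0.071], [0.499, -0.0, -0.866]]
ft_force: [-1.4, -0.6, -3.2]
grip_width: 0.383
t 8.7 grasp [505.3 129.4 159.4] in spindle [-0.9  0.4 80.6] F [-1.4 -0.6 -3.2] w 33.7
F spindle [-2.8624 -0.4425 -2.0932] M [0.0369 0.6808 0.0056]
```

```bash
python3 -m handwheel '[{"delta_pos":[0.0006,0.0004,0.004],"delta_rot":[0,0,0],"gripper":0.9},{"delta_pos":[0.0006,0.0004,0.008],"delta_rot":[0,0,0],"gripper":0.9},{"delta_pos":[0.0006,0.0004,0.01],"delta_rot":[0,0,0],"gripper":0.9},{"delta_pos":[0.0006,0.0004,0.01],"delta_rot":[0,0,0],"gripper":0.9}]'
python3 - <<'E'
from h import *
where(); o=get_obs(); print("F spindle",SR.T@np.array(o["ft_force"]),"M",SR.T@np.array(o["torque"]))
s=camera("side")
u,v=268,155
cv2.imwrite("pics/j.png",cv2.resize(s["frame"][v:v+95,u:u+100,::-1],None,fx=6,fy=6,interpolation=cv2.INTER_CUBIC))
E
```

```text
time_s: 9.03
tool_pos: [438.0, 119.4, 278.1]
tcp_rot: [[0.858, 0.143, 0.494], [0.124, -0.99, 0.072], [0.499, -0.0, -0.867]]
ft_force: [-1.6, 1.3, -4.8]
grip_width: 0.382
t 9.0333 grasp [510.6 129.9 150.7] in spindle [-0.7  0.1 70.4] F [-1.6  1.3 -4.8] w 33.6
F spindle [-3.6055  1.5092 -3.5142] M [0.1453 0.9499 0.0355]
```

View pics/j.png

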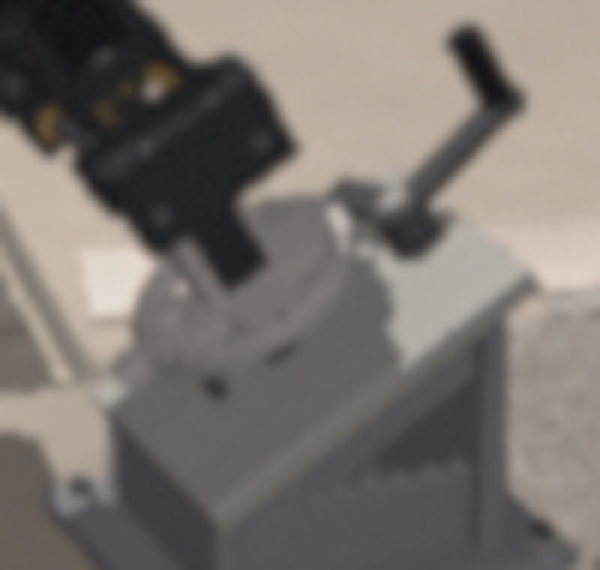

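The shaft is inside the bore and only its foot shows, at (285,350). No contact force so far. I'll keep lowering to the pin.

```bash
python3 -m handwheel '[{"delta_pos":[0.0004,0,0.004],"delta_rot":[0,0,0],"gripper":0.9},{"delta_pos":[0.0004,0,0.008],"delta_rot":[0,0,0],"gripper":0.9},{"delta_pos":[0.0004,0,0.011],"delta_rot":[0,0,0],"gripper":0.9},{"delta_pos":[0.0004,0,0.014],"delta_rot":[0,0,0],"gripper":0.9},{"delta_pos":[0.0004,0,0.014],"delta_rot":[0,0,0],"gripper":0.9}]'
python3 - <<'E'
from h import *
where(); o=get_obs(); print("F spindle",SR.T@np.array(o["ft_force"]),"M",SR.T@np.array(o["torque"]))
y=-SY; z=-SZ; R=np.c_[np.cross(y,z),y,z]
goto(sp(0,0,39),R)
E
```

```text
time_s: 9.5
tool_pos: [445.0, 120.5, 266.0]
tcp_rot: [[0.858, 0.143, 0.493], [0.124, -0.99, 0.072], [0.498, -0.0, -0.867]]
ft_force: [-1.8, 1.3, -7.0]
grip_width: 0.383
t 9.5 grasp [517.5 131.  138.6] in spindle [-0.6  0.3 56.4] F [-1.8  1.3 -7. ] w 33.7
F spindle [-4.8936  1.5519 -5.2245] M [0.2116 1.2411 0.0161]
dpos [0.0004 0.0001 0.0174] drot [-0.09  0.12  0.09] rows>= 0.4183511400460158
```

```bash
python3 -m handwheel '[{"delta_pos":[0.0004,0,0.004],"delta_rot":[-0.1,0.1,0.1],"gripper":0.9},{"delta_pos":[0.0004,0,0.007],"delta_rot":[-0.1,0.1,0.1],"gripper":0.9},{"delta_pos":[0.0004,0,0.010],"delta_rot":[-0.1,0.1,0.1],"gripper":0.9},{"delta_pos":[0.0004,0,0.010],"delta_rot":[-0.1,0.1,0.1],"gripper":0.9}]'
python3 - <<'E'
from h import *
where(); o=get_obs(); print("F spindle",SR.T@np.array(o["ft_force"]),"M",SR.T@np.array(o["torque"]))
s=camera("side")
u,v=268,155
cv2.imwrite("pics/k.png",cv2.resize(s["frame"][v:v+95,u:u+100,::-1],None,fx=6,fy=6,interpolation=cv2.INTER_CUBIC))
E
```

```text
time_s: 9.83
tool_pos: [449.9, 121.3, 257.3]
tcp_rot: [[0.858, 0.141, 0.494], [0.122, -0.99, 0.07], [0.499, -0.0, -0.867]]
ft_force: [-3.3, 2.6, -9.1]
grip_width: 0.379
t 9.8333 grasp [522.4 131.7 129.9] in spindle [-0.6  0.2 46.4] F [-3.3  2.6 -9.1] w 33.3
F spindle [-7.0032  3.0325 -6.4196] M [ 0.3561  1.3865 -0.0345]
```

View pics/k.png

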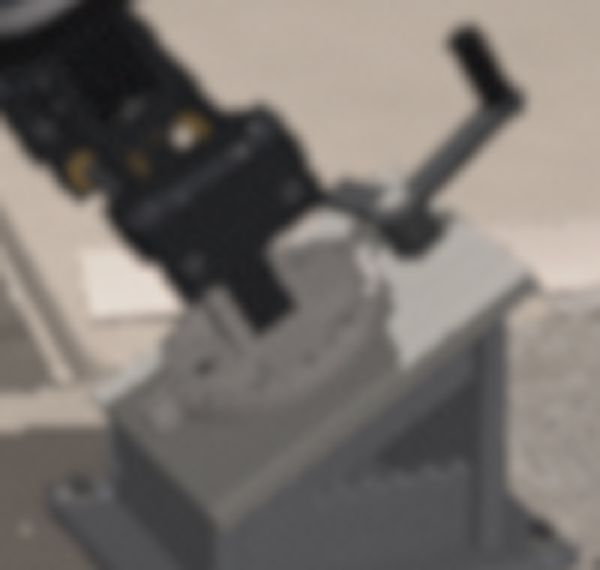

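```bash
python3 -m handwheel '[{"delta_pos":[0.0003,0,0.003],"delta_rot":[0,0,0],"gripper":0.9},{"delta_pos":[0.0003,0,0.006],"delta_rot":[0,0,0],"gripper":0.9},{"delta_pos":[0.0003,0,0.008],"delta_rot":[0,0,0],"gripper":0.9},{"delta_pos":[0.0003,0,0.008],"delta_rot":[0,0,0],"gripper":0.9}]'
python3 - <<'E'
from h import *
where(); o=get_obs(); print("F spindle",SR.T@np.array(o["ft_force"]),"M",SR.T@np.array(o["torque"]))
E
```

```text
time_s: 10.22
tool_pos: [453.7, 121.9, 251.7]
tcp_rot: [[0.858, 0.142, 0.494], [0.123, -0.99, 0.07], [0.499, 0.0, -0.867]]
ft_force: [-21.8, -1.4, 11.9]
grip_width: 0.38
t 10.2167 grasp [526.3 132.3 124.3] in spindle [-0.1  0.3 39.6] F [-21.8  -1.4  11.9] w 33.4
F spindle [-12.983    1.6603  21.1804] M [0.2714 2.4023 0.019 ]
```

```bash
python3 -m handwheel '[{"delta_pos":[-0.001,0,0.0008],"delta_rot":[0,0,0],"gripper":0.9},{"delta_pos":[-0.001,0,0.0008],"delta_rot":[0,0,0],"gripper":0.9}]'
python3 - <<'E'
from h import *
where(); o=get_obs(); print("F spindle",SR.T@np.array(o["ft_force"]),"M",SR.T@np.array(o["torque"]))
s=camera("side")
u,v=268,155
cv2.imwrite("pics/l.png",cv2.resize(s["frame"][v:v+95,u:u+100,::-1],None,fx=6,fy=6,interpolation=cv2.INTER_CUBIC))
E
```

```text
time_s: 10.38
tool_pos: [453.5, 121.9, 251.5]
tcp_rot: [[0.857, 0.142, 0.495], [0.123, -0.99, 0.071], [0.5, 0.001, -0.866]]
ft_force: [-30.5, -4.5, 23.9]
grip_width: 0.382
t 10.3833 grasp [526.3 132.3 124.2] in spindle [-0.1  0.3 39.6] F [-30.5  -4.5  23.9] w 33.6
F spindle [-14.6926  -0.1743  36.1333] M [0.1492 2.6874 0.0431]
```

View pics/l.png

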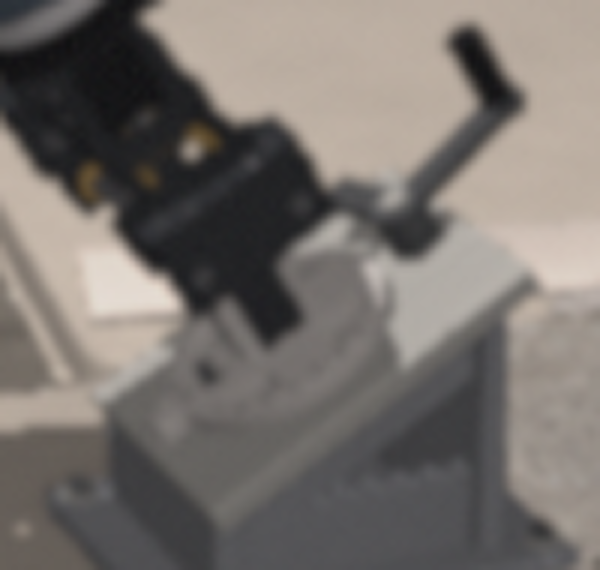

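The plate is on the face and the contact is firm at the expected height. I'll ease off and open.

```bash
python3 -m handwheel '[{"delta_pos":[0,0,-0.0015],"delta_rot":[0,0,0],"gripper":0.9},{"delta_pos":[0,0,-0.0015],"delta_rot":[0,0,0],"gripper":0.5},{"delta_pos":[0,0,-0.0015],"delta_rot":[0,0,0],"gripper":0.4},{"delta_pos":[0,0,-0.0015],"delta_rot":[0,0,0],"gripper":0.4},{"delta_pos":[0,0,-0.0015],"delta_rot":[0,0,0],"gripper":0.4},{"delta_pos":[0,0,-0.03],"delta_rot":[0,0,0],"gripper":0.4},{"delta_pos":[0,0,-0.07],"delta_rot":[0,0,0],"gripper":0.4},{"delta_pos":[0,0,-0.1],"delta_rot":[0,0,0],"gripper":0.4}]'
python3 - <<'E'
from h import *
where(); goto(knob(1.2,130),toolR(1.2))
s=camera("side");t=camera("top")
u,v=268,155
cv2.imwrite("pics/m.png",cv2.resize(s["frame"][v:v+95,u:u+100,::-1],None,fx=6,fy=6,interpolation=cv2.INTER_CUBIC))
cv2.imwrite("pics/m2.png",cv2.resize(t["frame"][150:260,185:300,::-1],None,fx=5,fy=5,interpolation=cv2.INTER_CUBIC))
E
```

```text
time_s: 11.1
tool_pos: [404.5, 114.5, 338.3]
tcp_rot: [[0.857, 0.14, 0.497], [0.122, -0.99, 0.07], [0.501, 0.001, -0.865]]
ft_force: [1.6, 0.3, 0.6]
grip_width: 0.602
t 11.1 grasp [477.5 124.7 211.1] in spindle [  0.5  -0.4 139.5] F [1.6 0.3 0.6] w 53.0
dpos [ 0.1322 -0.0238  0.0097] drot [  0.08  -0.08 -21.26] rows>= 3.230695854296532
```

View pics/m.png

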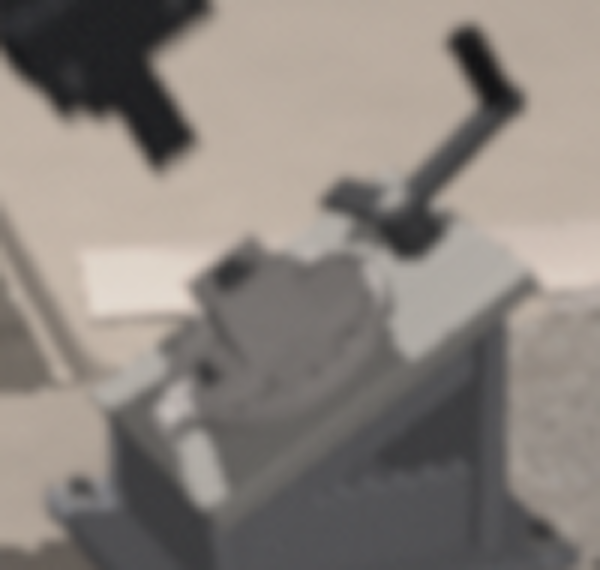

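View pics/m2.png

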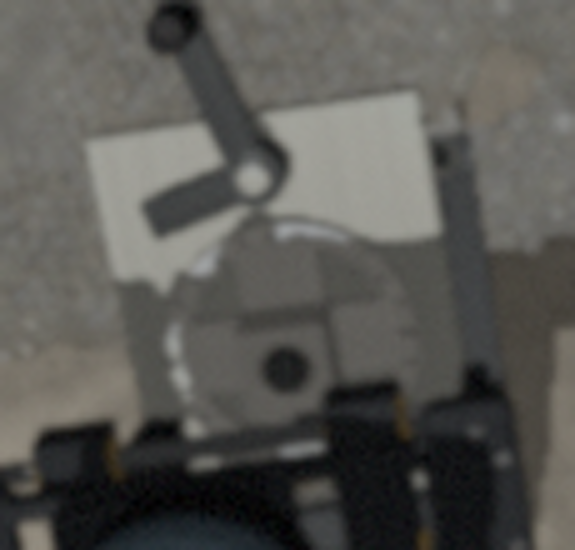

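The plate lies home with its pin hole at (207,372) in the side crop and the shaft end at (285,368) in the top crop. I'll measure the keeper angle from the knob top.

Run:
```python
from h import *
s=camera("side");t=camera("top")
for th in (1.1,1.2,1.3,1.4): 
  print(th,((proj(s,knob(th,56))-[268,155]+.5)*6).round(),((proj(t,knob(th,56))-[185,150]+.5)*5).round(),((proj(t,sp(72,0,25))-[185,150]+.5)*5).round())
print("hub top",((proj(s,sp(0,0,42))-[268,155]+.5)*6).round(),((proj(t,sp(0,0,42))-[185,150]+.5)*5).round())
print("hub top +5",((proj(s,sp(0,0,47))-[268,155]+.5)*6).round(),((proj(t,sp(0,0,47))-[185,150]+.5)*5).round())
```

```text
1.1 [441.  31.] [138.  48.] [258. 174.]
1.2 [452.  32.] [153.  39.] [258. 174.]
1.3 [463.  33.] [169.  30.] [258. 174.]
1.4 [473.  35.] [186.  24.] [258. 174.]
hub top [232. 273.] [288. 369.]
hub top +5 [226. 264.] [287. 373.]
```

Knob readings in both views give a keeper angle of about 1.32 rad. The hub top is within 1 px of its predicted seated place. Next I'll cage the knob.

Run:
```python
from h import *
where(); goto(knob(1.32,110),toolR(1.32))
```

```text
t 11.3 grasp [478.9 124.8 211.6] in spindle [  2.   -0.5 139.2] F [-0.6 -0.4 -0.6] w 52.7
dpos [ 0.1337 -0.0164  0.03  ] drot [  0.14  -0.34 -14.37] rows>= 3.3086375267918613
```

```bash
python3 -m handwheel '[{"delta_pos":[0.04,-0.005,0],"delta_rot":[0,-0.3,-5],"gripper":0.5},{"delta_pos":[0.08,-0.01,0],"delta_rot":[0,-0.3,-10],"gripper":0.5},{"delta_pos":[0.12,-0.014,0.01],"delta_rot":[0,-0.3,-14.4],"gripper":0.5},{"delta_pos":[0.1337,-0.0164,0.03],"delta_rot":[0.14,-0.3,-14.4],"gripper":0.5},{"delta_pos":[0.1337,-0.0164,0.03],"delta_rot":[0.14,-0.3,-14.4],"gripper":0.5},{"delta_pos":[0.1337,-0.0164,0.03],"delta_rot":[0.14,-0.3,-14.4],"gripper":0.5}]' 10
python3 - <<'E'
from h import *
where(); goto(knob(1.32,50),toolR(1.32))
s=camera("side")
u,v=300,90
cv2.imwrite("pics/n.png",cv2.resize(s["frame"][v:v+95,u:u+100,::-1],None,fx=5,fy=5,interpolation=cv2.INTER_CUBIC))
E
```

```text
time_s: 11.8
tool_pos: [532.4, 149.4, 374.7]
tcp_rot: [[0.8, 0.351, 0.487], [0.365, -0.928, 0.071], [0.477, 0.121, -0.871]]
ft_force: [-0.5, 0.4, -0.6]
grip_width: 0.497
t 11.8 grasp [604.  159.8 246.7] in spindle [131.1  16.6 105.3] F [-0.5  0.4 -0.6] w 43.8
dpos [0.0028 0.001  0.0552] drot [-0.23  0.51  0.01] rows>= 1.3266511945178014
```

View pics/n.png

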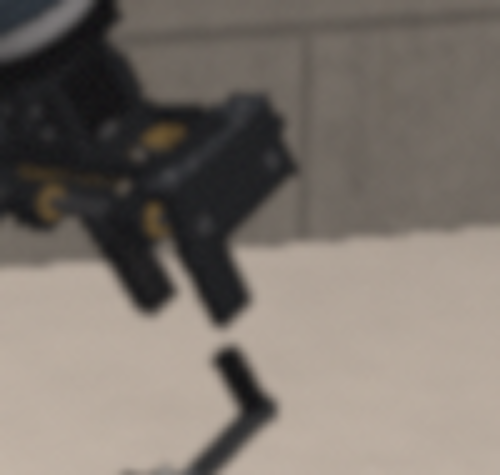

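Run:
```python
from h import *
s=camera("side");t=camera("top"); f=lambda X:((proj(s,X)-[300,90]+.5)*5).round()
o=get_obs();R=np.array(o["tcp_rot"]);p=np.array(o["tool_pos"]);where()
for d in (170,176): print(f(p+d*R[:,2]),[f(p+d*R[:,2]+q*R[:,1]) for q in (-30.5,30.5)])
for th in(1.25,1.32,1.4): print(f(knob(th,56)),f(knob(th,22)))
cv2.imwrite("pics/n2.png",cv2.resize(t["frame"][110:220,165:280,::-1],None,fx=5,fy=5,interpolation=cv2.INTER_CUBIC))
```

```text
t 11.95 grasp [603.1 159.5 249. ] in spindle [131.5  16.5 107.7] F [0.3 0.5 0.6] w 43.7
[195. 311.] [array([157., 304.]), array([235., 319.])]
[201. 321.] [array([162., 313.]), array([241., 328.])]
[222. 352.] [252. 405.]
[228. 353.] [258. 406.]
[234. 354.] [264. 408.]
```

View pics/n2.png

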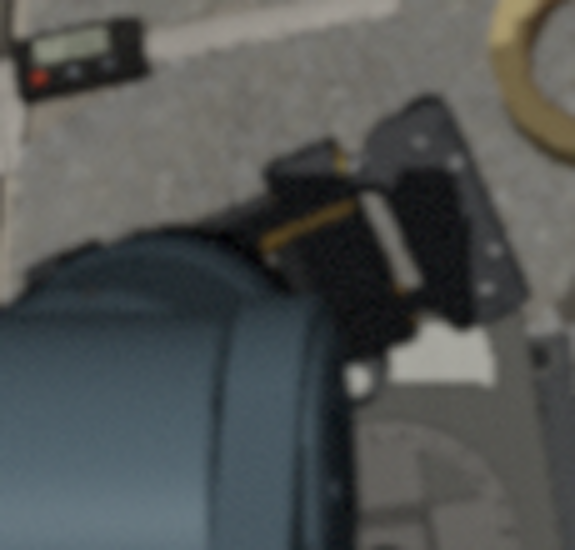

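```bash
python3 - <<'E'
from h import *
goto(knob(1.32,50),toolR(1.32))
E
python3 -m handwheel '[{"delta_pos":[0.0028,0.001,0.02],"delta_rot":[0,0.4,0],"gripper":0.45},{"delta_pos":[0.0028,0.001,0.035],"delta_rot":[0,0.4,0],"gripper":0.45},{"delta_pos":[0.0028,0.001,0.045],"delta_rot":[0,0.4,0],"gripper":0.45}]' 10
python3 - <<'E'
from h import *
where(); goto(knob(1.32,50),toolR(1.32))
E
```

```text
dpos [0.0028 0.0009 0.0576] drot [-0.15  0.33  0.01] rows>= 1.3838136367686205
time_s: 12.2
tool_pos: [556.1, 152.4, 339.7]
tcp_rot: [[0.794, 0.35, 0.497], [0.364, -0.929, 0.073], [0.487, 0.122, -0.865]]
ft_force: [0.1, -0.0, 0.6]
grip_width: 0.548
t 12.2 grasp [629.1 163.2 212.5] in spindle [136.   16.4  63. ] F [ 0.1 -0.   0.6] w 48.2
dpos [-0.0007 -0.0003  0.013 ] drot [-0.11 -0.17  0.  ] rows>= 0.31126504770580987
```

Clear so far. I'll finish the descent and close to a loose cage.

```bash
python3 -m handwheel '[{"delta_pos":[-0.0007,-0.0003,0.008],"delta_rot":[0,-0.1,0],"gripper":0.5},{"delta_pos":[-0.0007,-0.0003,0.013],"delta_rot":[0,-0.1,0],"gripper":0.6},{"delta_pos":[-0.0007,-0.0003,0.013],"delta_rot":[0,-0.1,0],"gripper":0.7},{"delta_pos":[-0.0007,-0.0003,0.013],"delta_rot":[0,-0.1,0],"gripper":0.7}]' 6
python3 - <<'E'
from h import *
where(); goto(knob(1.32,50),toolR(1.32))
s=camera("side")
u,v=300,90
cv2.imwrite("pics/o.png",cv2.resize(s["frame"][v:v+95,u:u+100,::-1],None,fx=5,fy=5,interpolation=cv2.INTER_CUBIC))
a=-np.radians([7,14,21,28,35,42,49,56]);print(np.c_[65*(np.cos(a)-1),65*np.sin(a)].round(1).tolist())
E
```

```text
time_s: 12.53
tool_pos: [562.4, 153.5, 329.1]
tcp_rot: [[0.794, 0.351, 0.496], [0.364, -0.928, 0.073], [0.486, 0.123, -0.865]]
ft_force: [0.5, 0.6, 0.1]
grip_width: 0.308
t 12.5333 grasp [635.3 164.3 201.9] in spindle [136.1  16.6  50.7] F [0.5 0.6 0.1] w 27.1
dpos [-0.0009 -0.0001  0.0007] drot [-0.11 -0.11  0.03] rows>= 0.027062164156932335
[[-0.5, -7.9], [-1.9, -15.7], [-4.3, -23.3], [-7.6, -30.5], [-11.8, -37.3], [-16.7, -43.5], [-22.4, -49.1], [-28.7, -53.9]]
```

View pics/o.png

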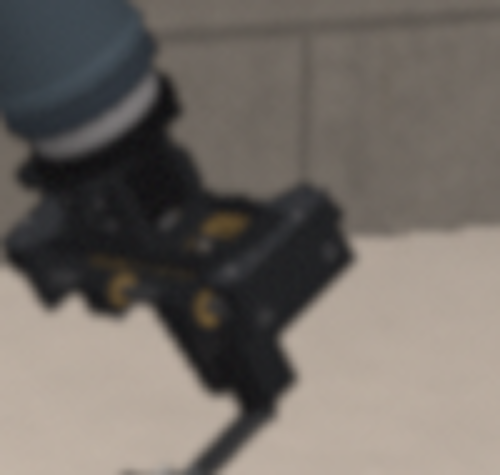

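```bash
python3 -m handwheel '[{"delta_pos":[-0.0005,-0.0079,0],"delta_rot":[0,0,-7],"gripper":0.7},{"delta_pos":[-0.0019,-0.0157,0],"delta_rot":[0,0,-14],"gripper":0.7},{"delta_pos":[-0.0043,-0.0233,0],"delta_rot":[0,0,-21],"gripper":0.7},{"delta_pos":[-0.0076,-0.0305,0],"delta_rot":[0,0,-28],"gripper":0.7},{"delta_pos":[-0.0118,-0.0373,0],"delta_rot":[0,0,-35],"gripper":0.7},{"delta_pos":[-0.0167,-0.0435,0],"delta_rot":[0,0,-42],"gripper":0.7},{"delta_pos":[-0.0224,-0.0491,0],"delta_rot":[0,0,-49],"gripper":0.7},{"delta_pos":[-0.0287,-0.0539,0],"delta_rot":[0,0,-56],"gripper":0.7}]' 6
python3 - <<'E'
from h import *
where(); goto(knob(.2,50),toolR(.2));goto(knob(.05,50),toolR(.05));goto(knob(-.08,50),toolR(-.08))
s=camera("side")
u,v=270,110
cv2.imwrite("pics/p.png",cv2.resize(s["frame"][v:v+100,u:u+110,::-1],None,fx=5,fy=5,interpolation=cv2.INTER_CUBIC))
E
```

```text
time_s: 13.25
tool_pos: [520.9, 193.5, 309.7]
tcp_rot: [[0.148, 0.854, 0.499], [0.975, -0.211, 0.073], [0.168, 0.475, -0.864]]
ft_force: [0.8, 0.2, 0.4]
grip_width: 0.302
t 13.25 grasp [594.2 204.3 182.8] in spindle [96.2 62.1 51.6] F [0.8 0.2 0.4] w 26.6
dpos [-0.0016 -0.0107  0.0016] drot [ 0.22 -0.21 -7.79] rows>= 1.0882949232532715
dpos [-0.0036 -0.0202  0.0015] drot [  0.23  -0.19 -16.38] rows>= 2.288202123011037
dpos [-0.0065 -0.0281  0.0015] drot [  0.24  -0.18 -23.83] rows>= 3.328367867914518
```

View pics/p.png

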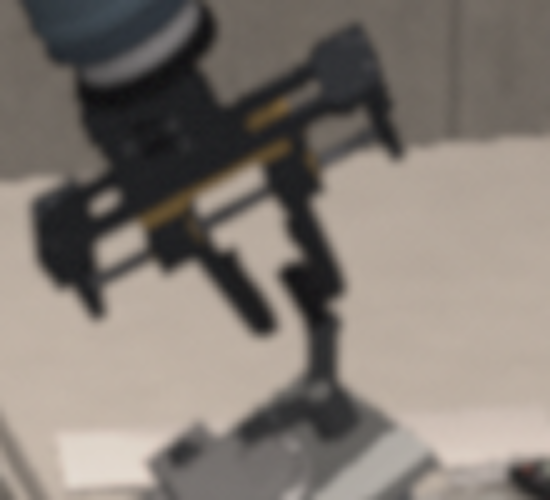

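The trailing finger is carrying the knob, at (300,275). I'll go on to the stop in small steps.

```bash
python3 -m handwheel '[{"delta_pos":[-0.001,-0.008,0.001],"delta_rot":[0.2,-0.2,-6],"gripper":0.7},{"delta_pos":[-0.002,-0.015,0.0015],"delta_rot":[0.2,-0.2,-12],"gripper":0.7},{"delta_pos":[-0.0036,-0.0202,0.0015],"delta_rot":[0.2,-0.2,-16.4],"gripper":0.7},{"delta_pos":[-0.005,-0.024,0.0015],"delta_rot":[0.2,-0.2,-20],"gripper":0.7},{"delta_pos":[-0.005,-0.024,0.0015],"delta_rot":[0.2,-0.2,-20],"gripper":0.7}]' 6
python3 - <<'E'
from h import *
where(); goto(knob(-.08,50),toolR(-.08));goto(knob(-.15,50),toolR(-.15))
s=camera("side")
u,v=270,110
cv2.imwrite("pics/q.png",cv2.resize(s["frame"][v:v+100,u:u+110,::-1],None,fx=5,fy=5,interpolation=cv2.INTER_CUBIC))
E
```

```text
time_s: 13.72
tool_pos: [499.8, 193.6, 295.3]
tcp_rot: [[-0.146, 0.858, 0.493], [0.989, 0.129, 0.07], [-0.004, 0.498, -0.867]]
ft_force: [-0.3, 0.2, 0.2]
grip_width: 0.3
t 13.7167 grasp [572.3 203.8 167.8] in spindle [69.9 64.6 49.5] F [-0.3  0.2  0.2] w 26.4
dpos [ 0.0001 -0.0034 -0.0005] drot [-0.13  0.02 -4.2 ] rows>= 0.5869644536180703
dpos [-0.0004 -0.0079 -0.0005] drot [-0.13  0.01 -8.21] rows>= 1.1469700404499614
```

View pics/q.png

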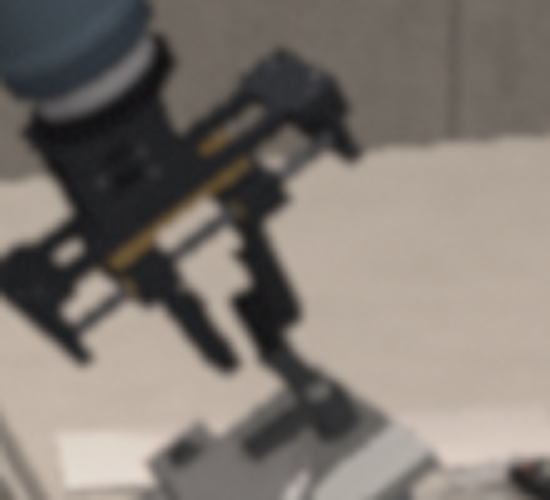

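```bash
python3 -m handwheel '[{"delta_pos":[0,-0.002,0],"delta_rot":[0,0,0],"gripper":0.7},{"delta_pos":[0,-0.004,0],"delta_rot":[0,0,0],"gripper":0.7},{"delta_pos":[0,-0.005,0],"delta_rot":[0,0,0],"gripper":0.7},{"delta_pos":[0,-0.005,0],"delta_rot":[0,0,0],"gripper":0.7}]' 6
python3 - <<'E'
from h import *
where(); print(SR.T@np.array(get_obs()["ft_force"]))
E
```

```text
time_s: 14.1
tool_pos: [495.9, 192.9, 292.5]
tcp_rot: [[-0.146, 0.858, 0.493], [0.989, 0.128, 0.07], [-0.003, 0.498, -0.867]]
ft_force: [0.1, -0.1, -0.1]
grip_width: 0.298
t 14.1 grasp [568.3 203.1 165. ] in spindle [65.  64.5 49.1] F [ 0.1 -0.1 -0.1] w 26.3
[ 0.0722 -0.1496 -0.1132]
```

```bash
python3 -m handwheel '[{"delta_pos":[0,-0.002,0],"delta_rot":[0,0,0],"gripper":0.7},{"delta_pos":[0,-0.004,0],"delta_rot":[0,0,0],"gripper":0.7},{"delta_pos":[0,-0.004,0],"delta_rot":[0,0,0],"gripper":0.7}]' 6
python3 - <<'E'
from h import *
where(); print(SR.T@np.array(get_obs()["ft_force"]))
s=camera("side");t=camera("top")
u,v=270,110
f=lambda X:((proj(s,X)-[u,v]+.5)*5).round()
for th in(0,.1,.2):print(f(knob(th,56)),f(knob(th,22)))
cv2.imwrite("pics/r.png",cv2.resize(s["frame"][v:v+100,u:u+110,::-1],None,fx=5,fy=5,interpolation=cv2.INTER_CUBIC))
cv2.imwrite("pics/r2.png",cv2.resize(t["frame"][150:260,185:300,::-1],None,fx=5,fy=5,interpolation=cv2.INTER_CUBIC))
E
```

```text
time_s: 14.35
tool_pos: [494.1, 192.5, 292.0]
tcp_rot: [[-0.146, 0.855, 0.498], [0.989, 0.128, 0.07], [-0.004, 0.503, -0.864]]
ft_force: [10.0, 1.4, -1.7]
grip_width: 0.306
t 14.35 grasp [567.4 202.8 165. ] in spindle [64.1 64.4 49.5] F [10.   1.4 -1.7] w 26.9
[ 7.8472 -0.0113 -6.5395]
[234. 300.] [266. 352.]
[245. 293.] [276. 344.]
[256. 286.] [287. 337.]
```

View pics/r.png

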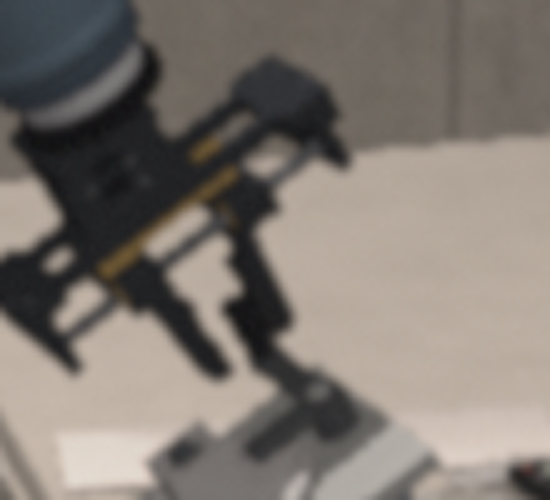

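View pics/r2.png

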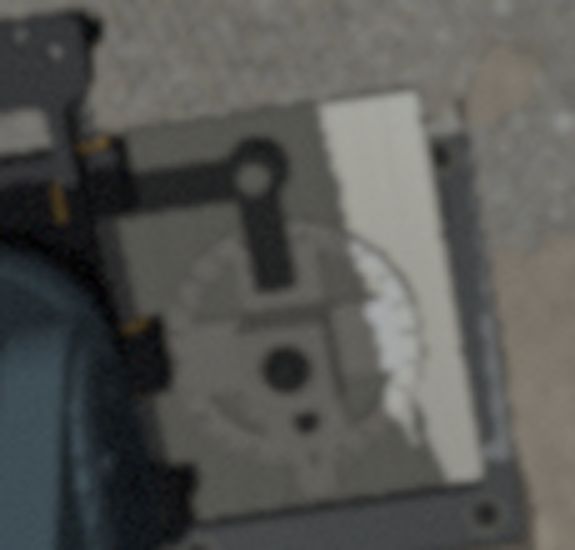

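The 8 N reaction shows the keeper is on its stop. In the top view the nose points down the slope over the rim (pivot 258,175 → 270,285), and the pin shows in its hole at (305,420). I'll back off and withdraw.

```bash
python3 -m handwheel '[{"delta_pos":[0,0.005,0],"delta_rot":[0,0,0],"gripper":0.62},{"delta_pos":[0,0.006,0],"delta_rot":[0,0,0],"gripper":0.55},{"delta_pos":[0,0.006,0],"delta_rot":[0,0,0],"gripper":0.5},{"delta_pos":[0,0.006,0],"delta_rot":[0,0,0],"gripper":0.5},{"delta_pos":[0,0.006,-0.03],"delta_rot":[0,0,0],"gripper":0.5},{"delta_pos":[0,0.006,-0.07],"delta_rot":[0,0,0],"gripper":0.5},{"delta_pos":[0.04,0.006,-0.11],"delta_rot":[0,0,0],"gripper":0.5},{"delta_pos":[0.08,0.006,-0.14],"delta_rot":[0,0,0],"gripper":0.5}]' 6
python3 -m handwheel '[{"delta_pos":[0.04,0,-0.01],"delta_rot":[0,0,0],"gripper":0.5},{"delta_pos":[0.08,0,-0.02],"delta_rot":[0,0,0],"gripper":0.5},{"delta_pos":[0.1,0,-0.02],"delta_rot":[0,0,0],"gripper":0.5},{"delta_pos":[0.1,0,-0.02],"delta_rot":[0,0,0],"gripper":0.5}]' 6
python3 - <<'E'
from h import *
where()
s=camera("side");t=camera("top")
u,v=270,150
f=lambda X:((proj(s,X)-[u,v]+.5)*5).round(); ft=lambda X:((proj(t,X)-[185,150]+.5)*5).round()
for th in(0,.1,.2):print(f(knob(th,56)),ft(knob(th,56)))
print("hubtop",f(sp(0,0,42)),ft(sp(0,0,42)),"hole",f(sp(-30,0,10)),ft(sp(-30,0,10)))
cv2.imwrite("pics/u.png",cv2.resize(s["frame"][v:v+100,u:u+110,::-1],None,fx=5,fy=5,interpolation=cv2.INTER_CUBIC))
cv2.imwrite("pics/u2.png",cv2.resize(t["frame"][150:260,185:300,::-1],None,fx=5,fy=5,interpolation=cv2.INTER_CUBIC))
cv2.imwrite("pics/u3.png",t["frame"][:,:,::-1])
E
```

```text
time_s: 15.12
tool_pos: [426.1, 244.8, 403.6]
tcp_rot: [[-0.142, 0.858, 0.494], [0.99, 0.125, 0.067], [-0.004, 0.499, -0.867]]
ft_force: [0.6, 1.2, -0.2]
grip_width: 0.502
time_s: 15.45
tool_pos: [400.8, 346.5, 419.8]
tcp_rot: [[-0.151, 0.857, 0.494], [0.989, 0.132, 0.073], [-0.003, 0.499, -0.867]]
ft_force: [0.2, -0.7, 0.5]
grip_width: 0.499
t 15.45 grasp [473.3 357.3 292.4] in spindle [ 66.  230.5 195.6] F [ 0.2 -0.7  0.5] w 43.9
[234. 100.] [ 73. 219.]
[245.  93.] [ 71. 201.]
[256.  86.] [ 70. 184.]
hubtop [184. 253.] [288. 369.] hole [166. 338.] [310. 416.]
```

View pics/u.png

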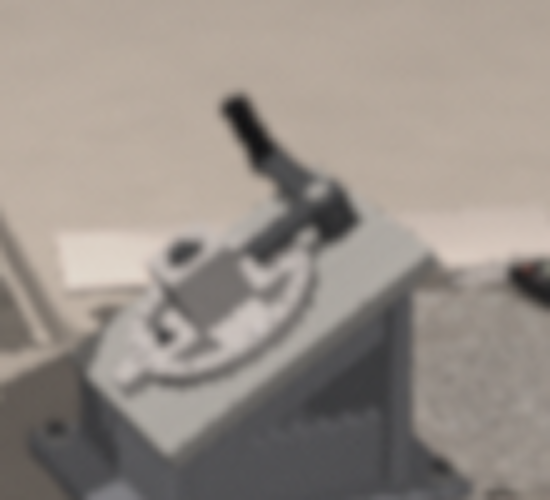

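View pics/u2.png

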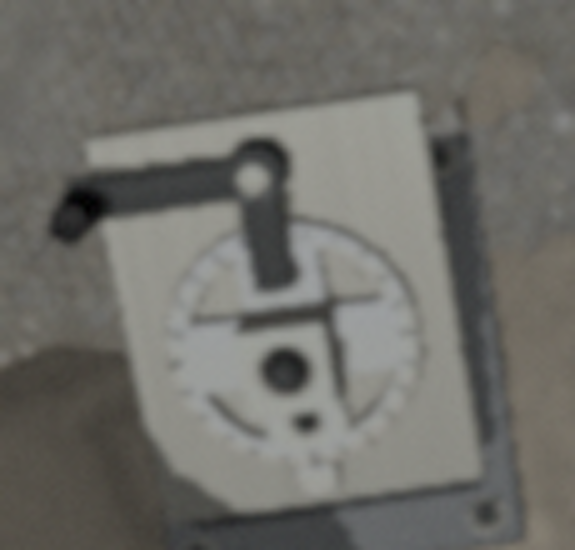

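View pics/u3.png

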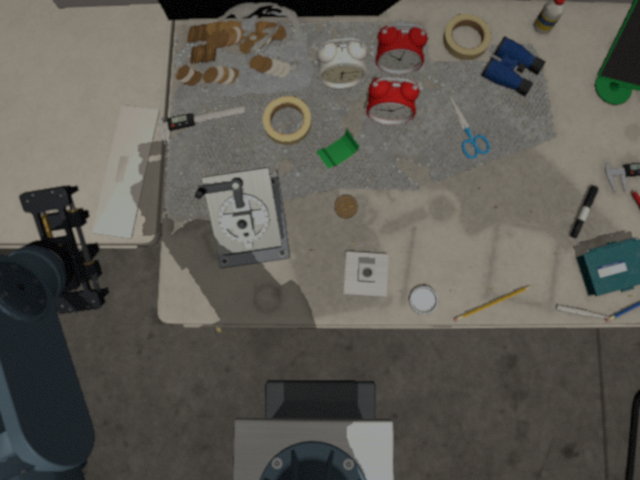

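The keeper is at 0 (knob top at (235,100), matching the prediction). The plate is home with the pin in its hole, and the square plate at (367,273) and the medallion at (346,206) have not moved. I'm handing in.

```bash
python3 -c "
from bench import *
print(hand_in()); o=get_obs(); print(o['time_s'],o['ft_force'])"
```

```text
the job is handed in; nothing more can be done
None
the job is handed in; nothing more can be done
```

The job is handed in at about 15.5 s of the 67 s. I swung the keeper clear, seated the round plate over shaft and pin, swung the keeper back to its stop and drew the arm clear. `hand_in()` gave no verdict.

- **Keeper clear:** it read about 1.32 rad in both views before I brought it back.
- **Plate home:** it met the face at the expected height and did not move under about 36 N. Its hub top was within about 1 px of the seated position in both views. The pin shows in its hole in the last pictures.
- **Keeper back:** pushing it home met about 8 N at the stop, and in the side view the knob top lies on the 0 rad prediction. The nose is over the rim.
- **Bystanders and robot:** the square plate and medallion are at the same pixels as at the start. The arm ended well clear, with no contact force on the wrist.

**Disagreements:** the two cameras differed by 3 to 5 mm on where the stand is along x. I used a position close to the side camera's, since that camera agreed better with the arm. While I was gripping the plate, an upward force of 15 N showed the fingertips about 6 mm longer than I had measured in the pictures. I set the plate's height under the grip from that contact.

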